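# Pack the stamp tray and close its swivel cover

### The job

Clear up after the stamping: swivel the tray's flat blue cover right round on its pivot screw to its stop so that the compartment is uncovered, then stand every stamp block and ink pot that is on the table upright in the compartment, packed side by side in one row on its floor. When all of them are in, swivel the cover fully shut over them; leave the other things on the table where they are.

Things in the scene. Friction and masses are not known exactly. Their poses are not given: they have to be found in the camera images.
- tray_in (a point): Fixed plywood tray. Point: centre of the compartment's floor, 6 mm above the table; y along the tray towards the pivot end, z up. Compartment open at the top, 250 mm along y (+-125), 66 mm across x (+-33). Long walls 6 mm thick and only 15 mm high above the table; at -y an end panel 10 mm thick, at +y an end block 48 mm long, both 64 mm high above the table.
- cover_pivot (a point): Brass pivot screw on top of the cover, the vertical axis about which it turns: 149 mm along +y from tray_in, 72 mm above the table. The blue plate is 82 mm wide and 6 mm thick (66 to 72 mm above the table) and reaches 286 mm from this screw; within 24 mm of the screw it narrows to a 44 mm neck.
- cover_knob (a point): Centre of the dark wooden knob on the cover: an upright cylinder 26 mm across and 40 mm tall (from 72 to 112 mm above the table), 150 mm from the pivot screw.
- cover (a joint): Angle of the flat blue cover about its vertical pivot screw, rad. 0 = shut, over the compartment, against a stop; grows counter-clockwise from above (free end first moves to the tray's +x side) to a stop at 2.2, where the compartment is fully clear. Light friction (about 1 N at the knob) holds it where it is left.
- stamp_wide_c (a point): Wooden stamp block with a red ring on its top and a black rubber face underneath: 48 mm along its x, 56 mm along its y, 50 mm tall. The point is its centre, 25 mm above its underside; z up when it stands. About 148 g. May be absent.
- stamp_mid_c (a point): Wooden stamp block with a blue cross on its top and a black rubber face underneath: 42 mm along its x, 56 mm along its y, 50 mm tall. The point is its centre, 25 mm above its underside; z up when it stands. About 142 g. May be absent.
- stamp_slim_c (a point): Wooden stamp block with a green bar on its top and a black rubber face underneath: 36 mm along its x, 56 mm along its y, 50 mm tall. The point is its centre, 25 mm above its underside; z up when it stands. About 136 g. May be absent.
- pot_violet_c (a point): Ink pot, violet with a black lid and a white band: upright cylinder 50 mm across, 50 mm tall. The point is its centre, 25 mm above its underside; z up when it stands. About 140 g. May be absent.
- pot_red_c (a point): Ink pot, red with a black lid and a white band: upright cylinder 50 mm across, 50 mm tall. The point is its centre, 25 mm above its underside; z up when it stands. About 140 g. May be absent.
- stone: Bystander, to be left alone: flat grey pebble, 44 across, 14 tall (mm). Origin at the centre of its underside.
- wood_slice: Bystander, to be left alone: round slice of branch with bark, 84 across, 16 tall (mm). Origin at the centre of its underside.
- tape_roll: Bystander, to be left alone: yellow ring, 80 outside, 60 inside, 20 tall, lying flat (mm). Origin at the centre of its underside.
- ink_tin: Bystander, to be left alone: closed white tin, 75 x 115 x 16 tall (mm). Origin at the centre of its underside.
- water_glass: Bystander, to be left alone: empty glass tumbler, 66 across, 85 tall (mm). Origin at the centre of its underside.
- marker: Bystander, to be left alone: white marker pen with a green cap, 130 long, 16 thick, lying (mm). Origin at the centre of its underside.
Things that resemble listed ones, but are neither listed nor needed, are in the scene too. What is shaped like the part that bears pot_violet_c but pink or turquoise is not meant.

How it is judged:
On the way, in this order (a step that is already met when the one before it is completed fails the run):
1. the cover is swung aside to (near) its stop, beyond 1.9 rad (value of joint cover above 1.9 rad), for 0.2 s.
2. every stamp block and ink pot present stands upright on the compartment's floor, with the cover still swung aside (beyond 1.2 rad) (x of stamp_wide_c in the frame of tray_in between -0.02 and 0.02 m and y of stamp_wide_c in the frame of tray_in between -0.115 and 0.115 m and z of stamp_wide_c in the frame of tray_in between 0.017 and 0.033 m and angle between each of stamp_wide_c, stamp_mid_c, stamp_slim_c, pot_violet_c, pot_red_c's own z axis and vertical below 0.15 rad and x of stamp_mid_c in the frame of tray_in between -0.02 and 0.02 m and y of stamp_mid_c in the frame of tray_in between -0.115 and 0.115 m and z of stamp_mid_c in the frame of tray_in between 0.017 and 0.033 m and x of stamp_slim_c in the frame of tray_in between -0.02 and 0.02 m and y of stamp_slim_c in the frame of tray_in between -0.115 and 0.115 m and z of stamp_slim_c in the frame of tray_in between 0.017 and 0.033 m and x of pot_violet_c in the frame of tray_in between -0.02 and 0.02 m and y of pot_violet_c in the frame of tray_in between -0.115 and 0.115 m and z of pot_violet_c in the frame of tray_in between 0.017 and 0.033 m and x of pot_red_c in the frame of tray_in between -0.02 and 0.02 m and y of pot_red_c in the frame of tray_in between -0.115 and 0.115 m and z of pot_red_c in the frame of tray_in between 0.017 and 0.033 m and value of joint cover above 1.2 rad), for 0.2 s.
At the end, for the whole second after the job is handed in: Every stamp block and ink pot present stands upright (within 0.15 rad) on the compartment's floor, its centre within 20 mm of the row's middle line, at rest, and the cover is shut (joint below 0.1 rad) (x of stamp_wide_c in the frame of tray_in between -0.02 and 0.02 m and y of stamp_wide_c in the frame of tray_in between -0.115 and 0.115 m and z of stamp_wide_c in the frame of tray_in between 0.017 and 0.033 m and angle between each of stamp_wide_c, stamp_mid_c, stamp_slim_c, pot_violet_c, pot_red_c's own z axis and vertical below 0.15 rad and x of stamp_mid_c in the frame of tray_in between -0.02 and 0.02 m and y of stamp_mid_c in the frame of tray_in between -0.115 and 0.115 m and z of stamp_mid_c in the frame of tray_in between 0.017 and 0.033 m and x of stamp_slim_c in the frame of tray_in between -0.02 and 0.02 m and y of stamp_slim_c in the frame of tray_in between -0.115 and 0.115 m and z of stamp_slim_c in the frame of tray_in between 0.017 and 0.033 m and x of pot_violet_c in the frame of tray_in between -0.02 and 0.02 m and y of pot_violet_c in the frame of tray_in between -0.115 and 0.115 m and z of pot_violet_c in the frame of tray_in between 0.017 and 0.033 m and x of pot_red_c in the frame of tray_in between -0.02 and 0.02 m and y of pot_red_c in the frame of tray_in between -0.115 and 0.115 m and z of pot_red_c in the frame of tray_in between 0.017 and 0.033 m and value of joint cover below 0.1 rad and linear speed of each of stamp_wide, stamp_mid, stamp_slim, pot_violet, pot_red below 0.02 m/s); the robot touches nothing.
It fails at once if a bystander (pebble, wood slice, tape roll, white tin, tumbler or marker) is moved more than 4 cm (distance of any of stone, wood_slice, tape_roll, ink_tin, water_glass, marker from where it was at the start of the episode above 0.04 m).
Of stamp_wide, stamp_mid, stamp_slim, pot_violet, pot_red only 4 to 5 are there at a start; the rules pass over those that are not, and their reading is None.
At some moment in a run one of stamp_wide, stamp_mid, pot_violet, pot_red may be knocked a few centimetres aside while the robot is not near it.
It also fails if it takes over 210 s, if anything falls off the work surface, if the arm or the gripper's body presses on something with over 40 N, if the wrist force passes 120 N, or if a joint passes its speed limit or range.

### The arm

A 7-joint arm with a two-finger parallel gripper is mounted at the origin on the work surface. World frame = base frame: x ahead of the robot, y to its left, z up, the work surface at z = 0. Lengths are in m, angles in rad, forces in N, time in s.
With the tool pointing down it reaches from about 0.4 to 0.85 m from the base axis. Payload 10.4 kg.
Tool frame: the origin (TCP) lies between the finger pads; the fingertips stand 11 mm ahead of it and the grasp point (between the pads) lies 8 mm behind it; z points along the fingers, x is the direction in which the jaws open and shut, and the axes are right-handed (so a half turn about z gives the same grasp; the last joint's range is limited). The gripper opens to 87 mm and grips with 3 to 60 N. Pads are 19 mm wide; open, the fingers measure 117 mm over their backs; the gripper's body (75 mm by 190 mm) begins 51 mm behind the grasp point.
Start: joints at [1.224, 0.332, -0.065, 1.46, 0.022, 1.35, -0.088], TCP at [0.199, -0.593, 0.199] pointing down, gripper open.
Joint ranges: [-2.6, 2.6], [-0.5, 2.12], [-1.47, 1.34], [0.16, 2.42], [-1.27, 4.41], [0.06, 2.06], [-2.6, 2.6]. Speed limits (rad/s): [2.22, 2.22, 2.79, 2.79, 3.14, 3.14, 3.14].

### API

Orientations are given as [roll, pitch, yaw] about the fixed x, y, z axes, in that order (R = Rz(yaw) Ry(pitch) Rx(roll)).
In Python, from station import robot gives the robot as it stands. The module is installed in compiled form; this text tells all that it offers.
- The arm moves only by the tool play_rows, never from a script. Its argument "plan" is a list of rows, each an object with "claw": the finger opening in cm, from 0 to 8.7; "offset": the shift along the world's x, y, z in cm, a list of three; "roll": the turn about the world's z in degrees. A call has 1 to 10 rows; each row is the pose to reach, as a shift and turn from the pose measured when the call began; what a row does not reach only later rows make up. A row lasts 1/8 s, in which the tool goes at most 62.5 mm and 10.7 degrees, less where a joint would pass 70% of its speed; a pose out of reach is approached as far as the arm can. A call with a gripper value outside its range is refused whole. The fingers move at their own pace and stop on an object; "newtons" is the grip in N (left out, the last holds). Time passes only in rows, so rows that repeat a pose let the fingers close. It gives the time, the measured TCP pose, the force and the opening at its end, in the units of the state.
- robot.read_state(): the state, without advancing time (a new reading comes with each control period).
- robot.camera(name): name is "side" or "top"; returns the picture (420x560x3 uint8, blue, green, red); there is no depth.
- robot.calibration(name): a dict with "fovy" (degrees; the focal length in pixels is half the picture's height over the tangent of half this angle, whatever the lens; pixels are square), "cx", "cy" (the principal point, pixels), "R" (3x3) and "t" (3): a world point X has camera coordinates R X + t. Camera axes: x right, y down, z forward; pixel columns grow to the right and rows downward; lengths in m; the calibration is good to about 2 mm. A picture is of the moment at which its call begins. calibration takes no time and is no camera call.
- robot.job_done(): hands the job in, once; it reports no verdict.
Trained networks look in the newest picture that a camera, given by its name, has taken for a name from the list of things; names that differ only in an ending like _2 or _b are one class to them, and where a whole thing is asked for, a point or a joint stands for the part that bears it (a point fixed in the world has none). Each returns a list of dicts, best first, with "conf" (0 to 1); they miss things now and then, are a little off and sometimes report something else, mostly with a low value. They report only what shows in the picture. A call takes as long as a camera call. They do not tell look-alikes from the thing itself.
- robot.silhouettes(name, camera): "region" (420x560 bool, what is visible of it) and "rect" ([left, top, right, bottom] in pixels, round what is visible of it).
The state is a dict: "t": time; "joints": joint angles; "qvel": joint speeds; "effort": joint torques, N m; "tool_pos": TCP position; "eef_rot": TCP orientation; "contact_force": force on the tool from outside, world axes, zero at the start; "moment": the same for the moment, N m; "opening": opening from 0.0 (shut) to 1.0 (fully open).
Only numpy, scipy, OpenCV 4.12 (cv2) and the standard library are available. Lean on these libraries where they do the work, as an engineer would, in place of code of your own. Each camera call takes 0.05 s, during which the arm holds its last target.

## Working session

There is one attempt and no reset: what is moved stays moved. The work goes in short steps, Python scripts to look and compute and a tool call to move; the robot and the scene stay as the last step left them, time stands still between calls to the robot, and variables do not carry over. Pictures are saved under pics/ and viewed, and the job is handed in when it is done.

Besides the shell and the picture viewer there is one more tool, called in YAML: its name, and indented under it one key for each argument. play_rows: Moves the arm, as the interface text tells. Its arguments: {"type":"object","properties":{"plan":{"type":"array"},"newtons":{"type":"number"}},"required":["plan"]}

```bash
mkdir -p pics
cat > h.py <<'E'
import numpy as np, cv2
from station import robot
def cal(n):
    c=robot.calibration(n); f=210/np.tan(np.radians(c['fovy'])/2)
    return f,c['cx'],c['cy'],np.array(c['R']),np.array(c['t'])
def proj(n,X):
    f,cx,cy,R,t=cal(n); p=R@np.array(X)+t
    return np.array([cx+f*p[0]/p[2],cy+f*p[1]/p[2]])
def back(n,u,v,z):
    f,cx,cy,R,t=cal(n); d=R.T@np.array([(u-cx)/f,(v-cy)/f,1]); o=-R.T@t
    return o+d*(z-o[2])/d[2]
E
python3 - <<'E'
from h import *
s=robot.read_state(); print(s['t'],s['tool_pos'],s['eef_rot'],s['opening'])
for n in('top','side'):
    im=robot.camera(n); cv2.imwrite(f'pics/a_{n}.png',im)
    c=robot.calibration(n); print(n,c)
E
```

```text
0.0 [ 0.19868807 -0.59212531  0.19864977] [ 3.14151596e+00  1.43622913e-03 -1.24700917e+00] 1.0008674338937174
top {'fovy': 50.58347491427346, 'cx': 285.4337940796508, 'cy': 207.48139056564366, 'R': array([[ 0.02370621, -0.99947207,  0.02221687],
       [-0.98867888, -0.02673219, -0.14764639],
       [ 0.14816235, -0.01846521, -0.98879065]]), 't': array([-0.00994163,  0.53209286,  1.23655934])}
side {'fovy': 50.19452157572623, 'cx': 275.72485247457126, 'cy': 209.70688046584507, 'R': array([[-0.99067221, -0.13616428,  0.005279  ],
       [-0.09864296,  0.68987909, -0.7171725 ],
       [ 0.09401141, -0.7110036 , -0.69687569]]), 't': array([0.54362674, 0.09847804, 1.3158587 ])}
```

View pics/a_top.png

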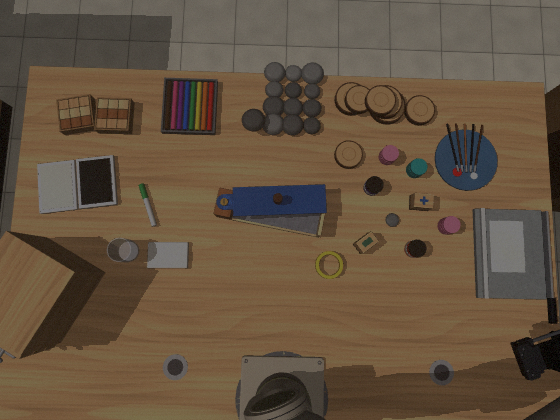

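View pics/a_side.png

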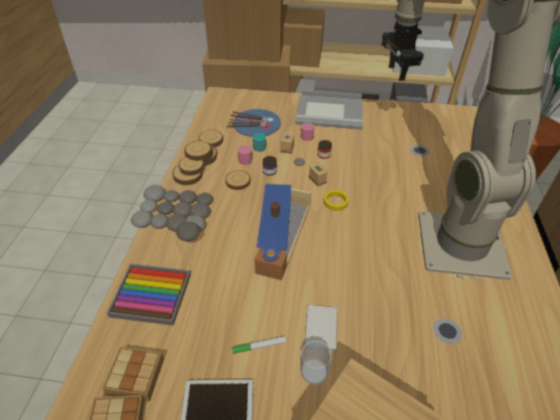

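Run:
```python
from h import *
im=cv2.imread('pics/a_top.png')
cv2.imwrite('pics/b_top.png',cv2.resize(im[130:280,320:480],None,fx=4.5,fy=4,interpolation=cv2.INTER_CUBIC) if 0 else cv2.resize(im[135:275,325:475],None,fx=4,fy=4,interpolation=cv2.INTER_CUBIC))
cv2.imwrite('pics/c_top.png',cv2.resize(im[160:250,200:350],None,fx=5,fy=5,interpolation=cv2.INTER_CUBIC))
ims=cv2.imread('pics/a_side.png')
cv2.imwrite('pics/b_side.png',cv2.resize(ims[100:290,210:370],None,fx=3,fy=3,interpolation=cv2.INTER_CUBIC))
for n in('top','side'):
  for k in ['stamp_wide_c','stamp_mid_c','stamp_slim_c','pot_violet_c','pot_red_c','cover','cover_knob','stone','wood_slice','tape_roll','ink_tin','water_glass','marker']:
    for d in robot.silhouettes(k,n)[:4]:
        r=d['region']; ys,xs=np.nonzero(r)
        if len(xs) and d['conf']>.3: print(n,k,round(d['conf'],2),np.round(d['rect']),xs.mean().round(1),ys.mean().round(1),len(xs))
print(robot.read_state()['t'])
```

```text
top stamp_mid_c 0.8 [406. 190. 436. 212.] 421.5 201.4 392
top stamp_mid_c 0.49 [334. 140. 360. 169.] 348.2 154.4 625
top stamp_slim_c 0.89 [353. 231. 380. 253.] 365.3 242.0 336
top stamp_slim_c 0.52 [215. 184. 327. 237.] 275.6 206.9 4527
top pot_violet_c 0.86 [362. 174. 384. 198.] 373.2 185.5 316
top pot_violet_c 0.75 [405. 157. 430. 177.] 416.8 167.6 295
top pot_violet_c 0.71 [438. 217. 460. 234.] 448.3 225.0 316
top pot_violet_c 0.59 [378. 143. 398. 167.] 388.5 154.4 306
top pot_red_c 0.83 [402. 239. 427. 260.] 415.0 248.3 315
top cover 0.77 [216. 181. 327. 218.] 274.8 199.9 2903
top cover_knob 0.65 [218. 185. 326. 218.] 274.7 200.0 2951
top stone 0.73 [384. 215. 398. 230.] 392.0 219.4 141
top wood_slice 0.71 [332. 139. 364. 167.] 348.0 154.0 655
top wood_slice 0.46 [384. 212. 400. 229.] 391.8 219.6 150
top wood_slice 0.37 [146. 245. 190. 270.] 167.3 254.6 1076
top tape_roll 0.87 [314. 252. 343. 278.] 329.1 266.2 252
top ink_tin 0.57 [146. 241. 194. 269.] 167.8 254.4 1115
top water_glass 0.93 [106. 240. 139. 263.] 122.6 249.8 624
top marker 0.64 [138. 183. 154. 225.] 147.8 206.2 27
[... 360 characters left out ...]
 199
side pot_violet_c 0.49 [238. 147. 253. 165.] 244.4 154.4 240
side pot_red_c 0.77 [315. 141. 327. 162.] 323.9 148.6 188
side cover 0.57 [257. 183. 293. 265.] 273.6 220.4 2069
side cover_knob 0.98 [259. 185. 291. 262.] 273.9 220.0 2017
side stone 0.4 [295. 160. 306. 169.] 298.4 161.3 79
side wood_slice 0.56 [222. 171. 249. 190.] 236.5 179.8 419
side tape_roll 0.63 [324. 189. 350. 211.] 334.8 200.1 322
side ink_tin 0.67 [304. 308. 340. 350.] 321.2 324.8 1171
side ink_tin 0.44 [314. 142. 331. 162.] 324.0 148.7 243
side water_glass 0.74 [300. 339. 333. 383.] 314.7 361.8 1139
side water_glass 0.32 [264. 156. 275. 177.] 269.3 165.6 276
side marker 0.55 [231. 336. 284. 353.] 256.5 344.5 328
1.4
```

View pics/b_top.png

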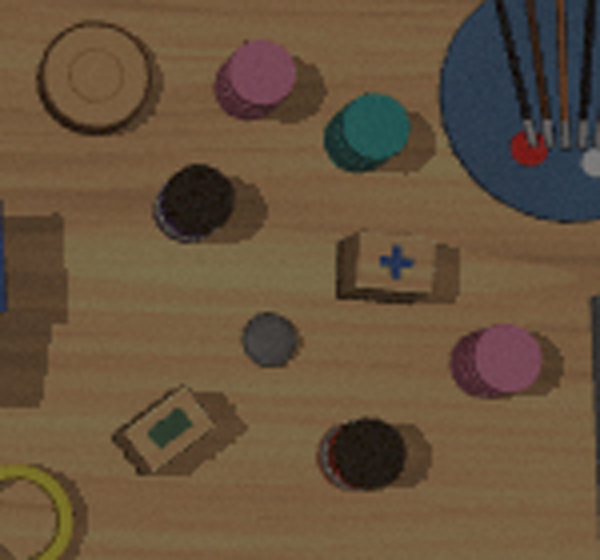

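View pics/c_top.png

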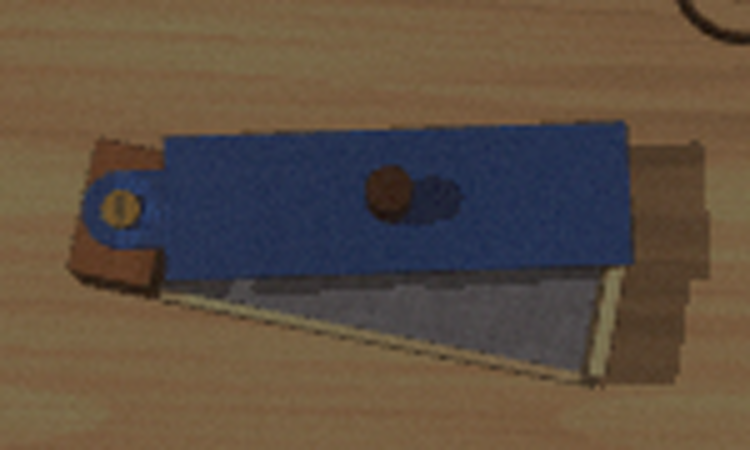

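View pics/b_side.png

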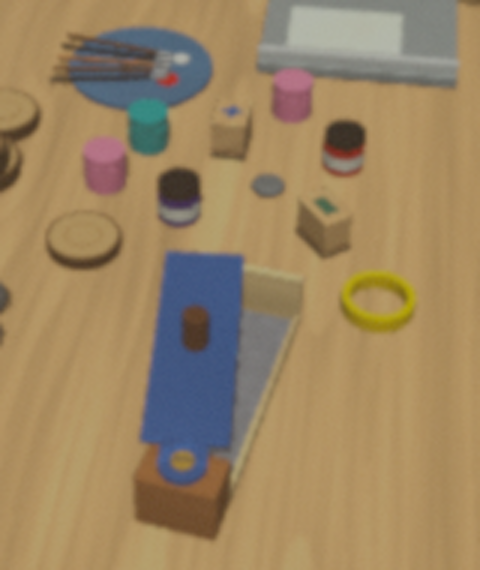

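```bash
cat >> h.py <<'E'
from scipy.optimize import least_squares
def trayw(p,P): # p=tray_in x,y,yaw ; P tray coords, z above table
    c,s=np.cos(p[2]),np.sin(p[2]); return np.array([p[0]+c*P[0]-s*P[1],p[1]+s*P[0]+c*P[1],P[2]])
E
python3 - <<'E'
from h import *
obs=[('top',(.039,.173,.064),(219.5,187.5)),('top',(-.039,.173,.064),(214.3,213.2)),('top',(0,.149,.072),(224.0,201.4)),('top',(-.039,-.135,.064),(320,235.8)),
('side',(0,.149,.072),(210+182/3,100+460/3)),('side',(-.039,-.135,.064),(210+303/3,100+278/3)),('side',(.039,.173,.064),(210+136/3,100+488/3)),('side',(-.039,.173,.064),(210+214/3,100+497/3))]
def res(p): return np.concatenate([proj(n,trayw(p,P))-np.array(o) for n,P,o in obs])
r=least_squares(res,[.6,0,0]);print(r.x.round(4),res(r.x).round(1))
p=r.x; pv=trayw(p,(0,.149,.072));print('pivot',pv)
k=back('top',277.6,198.0,.112);print('knob',k,np.linalg.norm((k-pv)[:2]))
ks=back('side',210+195/3,100+313/3,.112);print('knob side',ks,np.linalg.norm((ks-pv)[:2]))
d=k-pv; a=np.arctan2(d[1],d[0])-(p[2]-np.pi/2);print('cover',a)
for nm,(u,v),(us,vs) in [('mid',(325+396/4,135+262/4),(210+233/3,100+110/3)),('slim',(325+171/4,135+428/4),(210+326/3,100+205/3)),('violet',(325+198/4,135+200/4),(210+179/3,100+183/3)),('red',(325+368/4,135+454/4),(210+345/3,100+135/3))]:
    print(nm,back('top',u-.4,v-.4,.05)[:2].round(4),back('side',us-.3,vs-.3,.05)[:2].round(4))
def c(pts):
    return [back('top',325+a/4-.4,135+b/4-.4,.05)[:2].round(4) for a,b in pts]
print('mid corners',c([(356,230),(437,233),(433,292),(354,288)]))
print('slim corners',c([(184,388),(214,427),(155,473),(115,434),(125,432)]))
for nm,(u,v),z in [('stone',(392,219.5),.007),('wood',(348,154),.008),('tape',(329,266),.01)]: print(nm,back('top',u,v,z)[:2].round(3))
for n,u,v in [('pink',325+257/4,135+75/4),('turq',325+370/4,135+127/4),('pink2',325+507/4,135+357/4)]: print(n,back('top',u,v,.05)[:2].round(3))
E
```

```text
[ 0.513   0.0312 -0.1711] [-1.2 -0.2 -2.   1.  -0.7  0.5  0.3 -0.2 -0.1  0.3  0.3 -1.7 -1.5 -3.9
  0.6  0.2]
pivot [0.53839317 0.17803978 0.072     ]
knob [0.54676638 0.02678635 0.112     ] 0.15148501665281516
knob side [0.54730008 0.02991211 0.112     ] 0.1483952156239157
cover 0.22635276821999217
mid [ 0.5628 -0.3929] [ 0.5608 -0.3931]
slim [ 0.4394 -0.2301] [ 0.4379 -0.2282]
violet [ 0.6042 -0.2503] [ 0.6042 -0.2438]
red [ 0.4245 -0.3699] [ 0.4247 -0.3617]
mid corners [array([ 0.5854, -0.3644]), array([ 0.5848, -0.4232]), array([ 0.5417, -0.4192]), array([ 0.5431, -0.3622])]
slim corners [array([ 0.468 , -0.2395]), array([ 0.4409, -0.2607]), array([ 0.4074, -0.2187]), array([ 0.4341, -0.1904]), array([ 0.4357, -0.1975])]
stone [ 0.51  -0.312]
wood [ 0.705 -0.181]
tape [ 0.369 -0.127]
pink [ 0.697 -0.295]
turq [ 0.661 -0.377]
pink2 [ 0.495 -0.472]
```

play_rows:
  plan:
    - {"claw":4.5,"offset":[5,9,0],"roll":10}
    - {"claw":4.5,"offset":[10,18,0],"roll":20}
    - {"claw":4.5,"offset":[15,27,0],"roll":30}
    - {"claw":4.5,"offset":[20,36,0],"roll":40}
    - {"claw":4.5,"offset":[25,45,0],"roll":50}
    - {"claw":4.5,"offset":[30,53,0],"roll":60}
    - {"claw":4.5,"offset":[34.8,62,0],"roll":70}
    - {"claw":4.5,"offset":[34.8,62,0],"roll":74}
    - {"claw":4.5,"offset":[34.8,62,0],"roll":74}
    - {"claw":4.5,"offset":[34.8,62,0],"roll":74}
  newtons: 10

```text
t: 2.65
tool_pos: [0.5055, -0.0458, 0.1999]
eef_rot: [3.141, -0.001, 0.044]
contact_force: [0.4, -0.3, -0.9]
opening: 0.515
```

play_rows:
  plan:
    - {"claw":4.5,"offset":[4.1,7.4,0],"roll":0}
    - {"claw":4.5,"offset":[4.1,7.4,0],"roll":0}
    - {"claw":4.5,"offset":[4.1,7.4,-3],"roll":0}
    - {"claw":4.5,"offset":[4.1,7.4,-7],"roll":0}
    - {"claw":4.5,"offset":[4.1,7.4,-7],"roll":0}

```text
t: 3.28
tool_pos: [0.5446, 0.0279, 0.1277]
eef_rot: [3.141, 0.004, 0.044]
contact_force: [-0.9, 0.1, 0.6]
opening: 0.516
```

Run:
```python
from h import *
for n,b in(('top',(160,250,200,350)),('side',(150,290,210,370))):
    im=robot.camera(n)[b[0]:b[1],b[2]:b[3]]; cv2.imwrite(f'pics/d_{n}.png',cv2.resize(im,None,fx=4,fy=4,interpolation=cv2.INTER_CUBIC))
```

```text
(no output)
```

View pics/d_side.png

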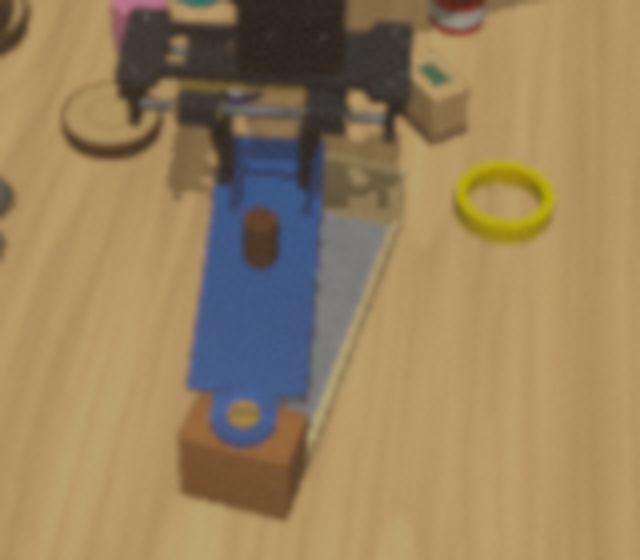

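View pics/d_top.png

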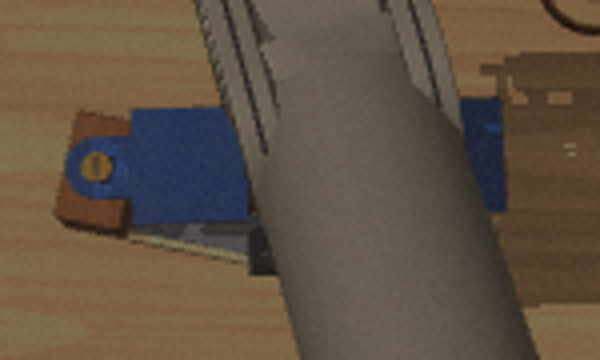

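Run:
```python
from h import *
for P in [(.5446,.0279,.117),(.5446+.022,.0279,.117),(.5446-.022,.0279,.117),(.547,.0285,.112),(.547,.0285,.072)]:
    q=proj('side',P); print(((q-[210,150])*4).round())
```

```text
[264. 211.]
[233. 208.]
[295. 214.]
[261. 216.]
[260. 256.]
```

play_rows:
  plan:
    - {"claw":4.5,"offset":[0.2,0,-2],"roll":0}
    - {"claw":4.5,"offset":[0.2,0,-3.8],"roll":0}
    - {"claw":4.5,"offset":[0.2,0,-3.8],"roll":0}
    - {"claw":3.2,"offset":[0.2,0,-3.8],"roll":0}
    - {"claw":3.2,"offset":[0.2,0,-3.8],"roll":0}

```text
t: 4.0
tool_pos: [0.5493, 0.0283, 0.0936]
eef_rot: [3.141, -0.003, 0.044]
contact_force: [0.1, 0.5, 0.7]
opening: 0.405
```

Run:
```python
from h import *
s=robot.read_state();print(s['tool_pos'],s['opening'],s['contact_force'])
P=np.array([.5384,.178]); x0=s['tool_pos'][:2]
a0=np.arctan2(*(x0-P)[::-1]); print(a0, np.linalg.norm(x0-P))
for da in np.arange(.13,2.0,.13):
    q=P+.15*np.array([np.cos(-1.515+da),np.sin(-1.515+da)]); print(round(da,2),((q-x0)*100).round(1),np.degrees(da).round(0))
```

```text
[0.54926623 0.02834112 0.09364681] 0.40473334281788115 [0.11900051 0.54546312 0.73518945]
-1.498316827197598 0.15005283864845276
0.13 [1.7 0.2] 7.0
0.26 [3.6 0.7] 15.0
0.39 [5.4 1.4] 22.0
0.52 [7.1 2.4] 30.0
0.65 [8.6 3.5] 37.0
0.78 [10.   4.9] 45.0
0.91 [11.3  6.4] 52.0
1.04 [12.3  8.1] 60.0
1.17 [13.   9.9] 67.0
1.3 [13.6 11.8] 74.0
1.43 [13.9 13.7] 82.0
1.56 [13.9 15.6] 89.0
1.69 [13.7 17.6] 97.0
1.82 [13.2 19.5] 104.0
1.95 [12.5 21.3] 112.0
```

play_rows:
  plan:
    - {"claw":3.2,"offset":[1.7,0.2,0],"roll":7}
    - {"claw":3.2,"offset":[3.6,0.7,0],"roll":15}
    - {"claw":3.2,"offset":[5.4,1.4,0],"roll":22}
    - {"claw":3.2,"offset":[7.1,2.4,0],"roll":30}
    - {"claw":3.2,"offset":[8.6,3.5,0],"roll":37}
    - {"claw":3.2,"offset":[10,4.9,0],"roll":45}
    - {"claw":3.2,"offset":[11.3,6.4,0],"roll":52}
    - {"claw":3.2,"offset":[12.3,8.1,0],"roll":60}
    - {"claw":3.2,"offset":[12.3,8.1,0],"roll":60}

```text
t: 5.12
tool_pos: [0.6724, 0.111, 0.0937]
eef_rot: [-3.141, -0.004, 1.092]
contact_force: [0.0, -0.6, -0.2]
opening: 0.371
```

Run:
```python
from h import *
s=robot.read_state();print(s['tool_pos'],s['opening'],s['contact_force'],s['joints'])
im=robot.camera('side'); cv2.imwrite('pics/e_side.png',im)
P=np.array([.5384,.178]); x0=s['tool_pos'][:2]
a0=np.arctan2(*(x0-P)[::-1]); print(a0+1.515, np.linalg.norm(x0-P))
for da in np.arange(.13,2.0,.13):
    q=P+.15*np.array([np.cos(-1.515+da),np.sin(-1.515+da)]); print(round(da,2),((q-x0)*100).round(1),np.degrees(da).round(0))
```

```text
[0.6723602  0.11100073 0.09372867] 0.37068263295150083 [ 0.02687551 -0.55649732 -0.22746293] [ 0.3259526   0.6683487  -0.83378454  1.38805926  0.49394409  1.29734882
  0.56249685]
1.0512379378585388 0.14978063437909742
0.13 [-10.6  -8. ] 7.0
0.26 [-8.7 -7.6] 15.0
0.39 [-6.9 -6.8] 22.0
0.52 [-5.2 -5.9] 30.0
0.65 [-3.7 -4.7] 37.0
0.78 [-2.3 -3.4] 45.0
0.91 [-1.1 -1.8] 52.0
1.04 [-0.1 -0.2] 60.0
1.17 [0.7 1.6] 67.0
1.3 [1.3 3.5] 74.0
1.43 [1.5 5.4] 82.0
1.56 [1.6 7.4] 89.0
1.69 [1.4 9.3] 97.0
1.82 [ 0.9 11.2] 104.0
1.95 [ 0.2 13. ] 112.0
```

View pics/e_side.png

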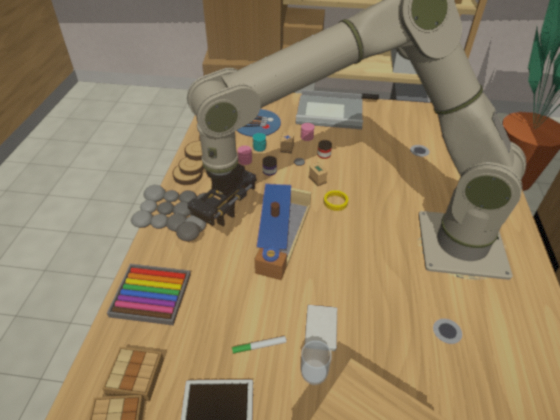

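Run:
```python
from h import *
s=robot.read_state();x=s['tool_pos']; a=s['eef_rot'][2]
im=cv2.imread('pics/e_side.png')
u=np.array([np.cos(a),np.sin(a),0])
for P in [x,x+.016*u,x-.016*u]: 
    for dz in(-.011,0,.05):
        q=proj('side',P+[0,0,dz]); cv2.circle(im,tuple(int(round(8*v)) for v in q),6,(0,255,0),-1,shift=3); print(q.round())
im=im[140:290,170:320]; cv2.imwrite('pics/f_side.png',cv2.resize(im,None,fx=4,fy=4,interpolation=cv2.INTER_CUBIC))
t=robot.camera('top');cv2.imwrite('pics/f_top.png',t)
```

```text
[226. 227.]
[226. 224.]
[225. 212.]
[223. 231.]
[222. 228.]
[221. 215.]
[230. 224.]
[230. 221.]
[229. 208.]
```

View pics/f_side.png

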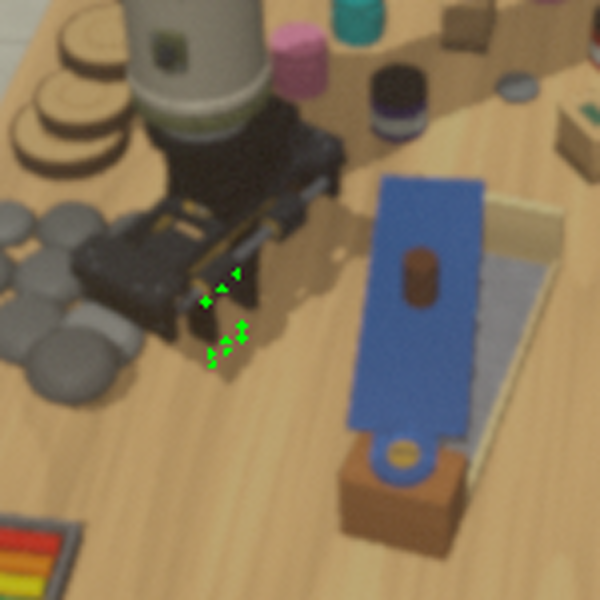

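View pics/f_top.png

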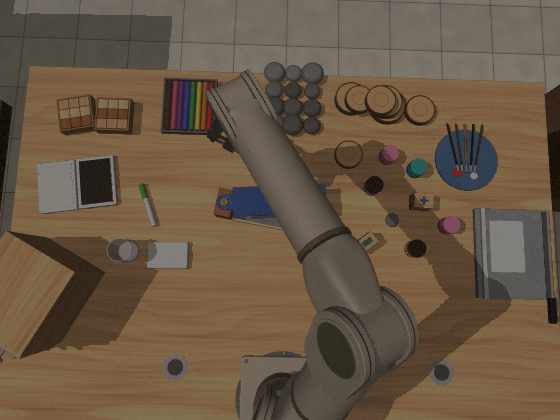

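Run:
```python
from h import *
s=robot.read_state();x=s['tool_pos']; a=s['eef_rot'][2]; print(x,a)
u=np.array([np.cos(a),np.sin(a),0]); w=np.array([-u[1],u[0],0])
for n,b,out in(('top',(80,200,180,330),'g_top'),('side',(140,260,170,320),'g_side')):
    im=cv2.imread('pics/f_top.png' if n=='top' else 'pics/e_side.png'); im=im[b[0]:b[1],b[2]:b[3]]; im=cv2.resize(im,None,fx=5,fy=5,interpolation=cv2.INTER_CUBIC)
    for dz,c in((.059,(0,255,0)),(-.011,(0,0,255))):
      pts=[]
      for i,j in((1,1),(1,-1),(-1,-1),(-1,1)):
        A,B=(.095,.0375) if dz>0 else (.016,.0095)
        q=(proj(n,x+i*A*u+j*B*w+[0,0,dz])-[b[2],b[0]])*5+2; pts.append(q)
      cv2.polylines(im,[np.int32(np.round(pts))],True,c,1)
    im=np.clip(im.astype(float)*1.5,0,255).astype(np.uint8)
    cv2.imwrite(f'pics/{out}.png',im)
```

```text
[0.6721716  0.10884509 0.09371569] 1.0880882411251653
```

View pics/g_top.png

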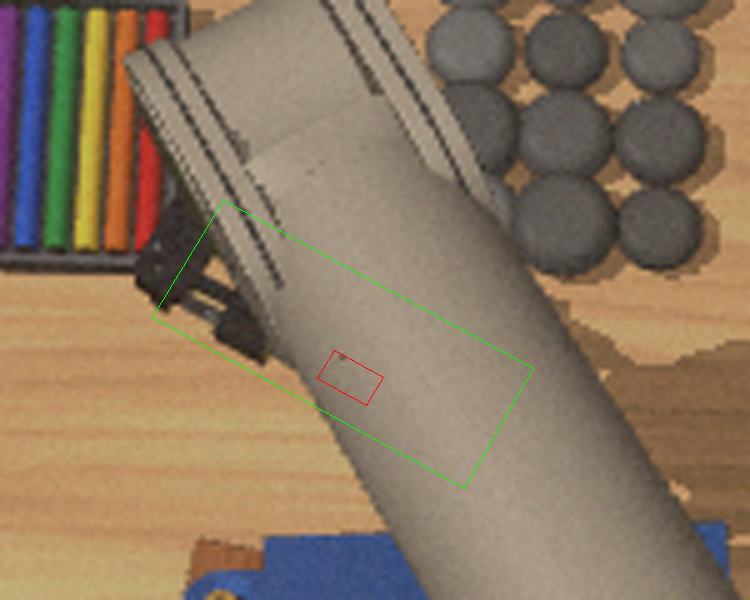

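View pics/g_side.png

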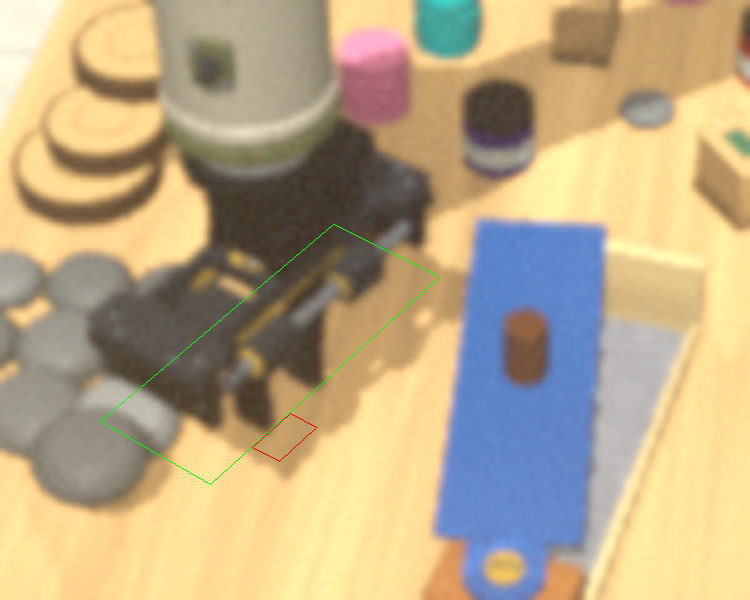

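Run:
```python
from h import *
x=np.array([.19869,-.59213,.19865]); a=-1.247
for n in('top','side'):
    print(n,'cam',-cal(n)[3].T@cal(n)[4])
u=np.array([np.cos(a),np.sin(a),0]); w=np.array([-u[1],u[0],0])
for n,b in(('top',(310,420,460,560)),('side',(0,120,350,470))):
    im=cv2.imread(f'pics/a_{n}.png')[b[0]:b[1],b[2]:b[3]]; im=cv2.resize(im,None,fx=5,fy=5,interpolation=cv2.INTER_CUBIC)
    im=np.clip(im.astype(float)*2.5,0,255).astype(np.uint8)
    for dz,c in((.059,(0,255,0)),(-.011,(0,0,255))):
      pts=[]
      for i,j in((1,1),(1,-1),(-1,-1),(-1,1)):
        A,B=(.095,.0375) if dz>0 else (.0435,.0095)
        q=(proj(n,x+i*A*u+j*B*w+[0,0,dz])-[b[2],b[0]])*5+2; pts.append(q)
      cv2.polylines(im,[np.int32(np.round(pts))],True,c,1)
    cv2.imwrite(f'pics/h_{n}.png',im)
```

```text
top cam [0.34309312 0.02712096 1.30148078]
side cam [0.42456434 0.94166488 0.98474589]
```

View pics/h_top.png

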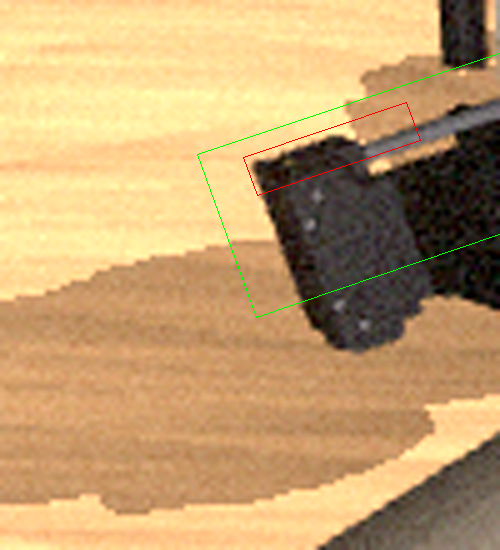

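View pics/h_side.png

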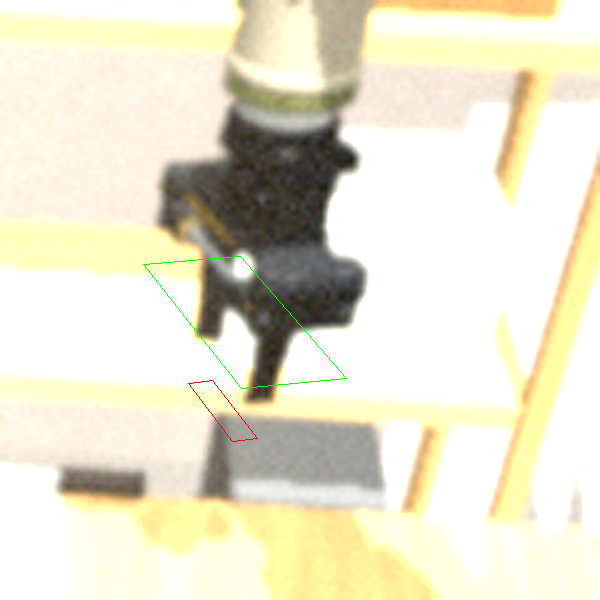

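Run:
```python
from h import *
def J(n,X):
    return np.array([(proj(n,np.array(X)+e)-proj(n,X))/.001 for e in .001*np.eye(3)]).T/1000 # px per mm
X=[.1987,-.592,.188]; A=J('side',X);B=J('top',[.17,-.68,.258]);C=J('side',[.672,.109,.083])
print(A.round(2),B.round(2),C.round(2),sep='\n')
print(np.linalg.lstsq(np.vstack([A,B]),np.array([2.4,-8.8,11,4]),rcond=None))
print(np.linalg.lstsq(np.vstack([A,B,C]),np.array([2.4,-8.8,11,4,0,-7]),rcond=None))
```

```text
[[-0.28  0.01  0.05]
 [-0.02  0.13 -0.25]]
[[-0.03 -0.43  0.3 ]
 [-0.45 -0.01  0.08]]
[[-0.35 -0.08 -0.03]
 [-0.04  0.26 -0.25]]
(array([-2.60309856, -1.92343111, 33.9330364 ]), array([0.0076447]), np.int32(3), array([0.60936058, 0.51418887, 0.12180312]))
(array([-2.77485492, -1.21704005, 32.57901754]), array([2.50823735]), np.int32(3), array([0.70793746, 0.62196715, 0.15603859]))
```

play_rows:
  plan:
    - {"claw":4.5,"offset":[0,0,4],"roll":0}
    - {"claw":4.5,"offset":[-4,-3,4],"roll":-10}
    - {"claw":4.5,"offset":[-8,-5,4],"roll":-20}
    - {"claw":4.5,"offset":[-12.5,-8,4],"roll":-30}
    - {"claw":4.5,"offset":[-12.5,-8,4],"roll":-40}
    - {"claw":4.5,"offset":[-12.5,-8,4],"roll":-50}
    - {"claw":4.5,"offset":[-12.5,-8,4],"roll":-60}
    - {"claw":4.5,"offset":[-12.5,-8,0],"roll":-60}
    - {"claw":4.5,"offset":[-12.5,-8,0],"roll":-60}
    - {"claw":4.5,"offset":[-12.5,-8,0],"roll":-60}

```text
t: 6.48
tool_pos: [0.5475, 0.0285, 0.0949]
eef_rot: [3.141, -0.003, 0.04]
contact_force: [0.2, 0.1, 0.5]
opening: 0.52
```

```bash
cat >> h.py <<'E'
def shot(name,n,b,s,tips=True,gain=1.5,zoff=.031,pts=[]):
    st=robot.read_state();x=np.array(st['tool_pos']); a=st['eef_rot'][2]; o=st['opening']*.0435
    im=robot.camera(n); cv2.imwrite('pics/raw_%s.png'%name,im); im=im[b[0]:b[1],b[2]:b[3]]; im=cv2.resize(im,None,fx=s,fy=s,interpolation=cv2.INTER_CUBIC)
    im=np.clip(im.astype(float)*gain,0,255).astype(np.uint8)
    u=np.array([np.cos(a),np.sin(a),0]); w=np.array([-u[1],u[0],0])
    if tips:
      for i in(-1,1):
        q=[(proj(n,x+i*o*u+j*.0095*w+[0,0,zoff-.011])-[b[2],b[0]])*s+s/2 for j in(-1,1)]
        cv2.polylines(im,[np.int32(np.round(q))],False,(0,0,255),1)
    for p in pts:
        q=(proj(n,p)-[b[2],b[0]])*s+s/2; cv2.drawMarker(im,tuple(int(round(v)) for v in q),(0,255,0),cv2.MARKER_CROSS,9,1)
    cv2.imwrite('pics/%s.png'%name,im)
    print(n,'tool',x.round(4),'yaw',round(np.degrees(a),1),'open',round(st['opening']*8.7,2),'F',np.round(st['contact_force'],1),'t',st['t'])
E
python3 - <<'E'
from h import *
shot('i_side','side',(150,270,220,340),5)
E
```

```text
side tool [0.5475 0.0285 0.0949] yaw 2.3 open 4.52 F [0.2 0.1 0.5] t 6.475
```

View pics/i_side.png

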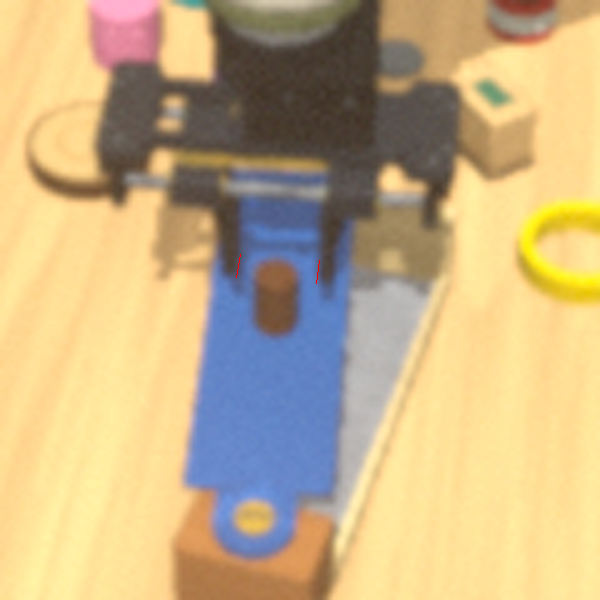

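play_rows:
  plan:
    - {"claw":4.5,"offset":[0,0,-1.5],"roll":0}
    - {"claw":4.5,"offset":[0,0,-2.8],"roll":0}
    - {"claw":4.5,"offset":[0,0,-2.8],"roll":0}
    - {"claw":3.4,"offset":[0,0,-2.8],"roll":0}
    - {"claw":3.4,"offset":[0,0,-2.8],"roll":0}

```text
t: 7.15
tool_pos: [0.5481, 0.0288, 0.0675]
eef_rot: [3.141, -0.005, 0.04]
contact_force: [-0.8, -0.2, -0.2]
opening: 0.412
```

Run:
```python
from h import *
shot('j_side','side',(150,270,220,340),5)
```

```text
side tool [0.5481 0.0288 0.0675] yaw 2.3 open 3.58 F [-0.8 -0.2 -0.2] t 7.15
```

View pics/j_side.png

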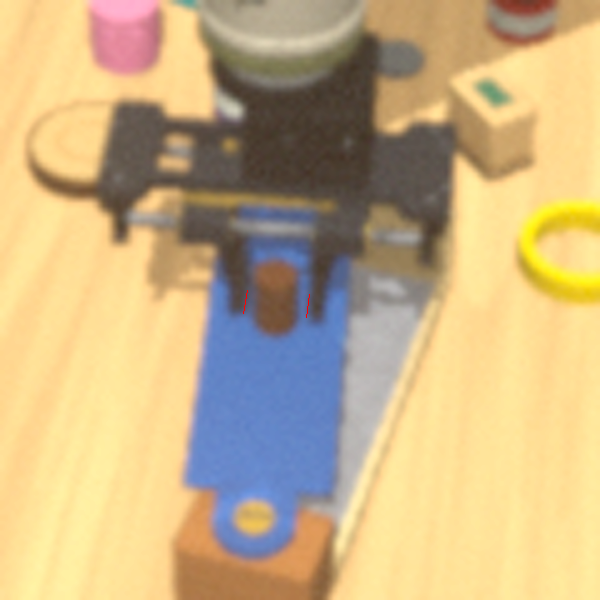

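play_rows:
  plan:
    - {"claw":3.2,"offset":[1.8,0.2,0],"roll":7}
    - {"claw":3.2,"offset":[3.7,0.7,0],"roll":15}
    - {"claw":3.2,"offset":[5.5,1.4,0],"roll":22}
    - {"claw":3.2,"offset":[7.2,2.4,0],"roll":30}
    - {"claw":3.2,"offset":[7.2,2.4,0],"roll":30}

```text
t: 7.82
tool_pos: [0.6206, 0.0536, 0.0675]
eef_rot: [-3.141, -0.006, 0.564]
contact_force: [-0.5, 0.3, -0.1]
opening: 0.372
```

Run:
```python
from h import *
shot('k_side','side',(150,270,220,340),5)
```

```text
side tool [0.6206 0.0536 0.0675] yaw 32.3 open 3.24 F [-0.5  0.3 -0.1] t 7.825
```

View pics/k_side.png

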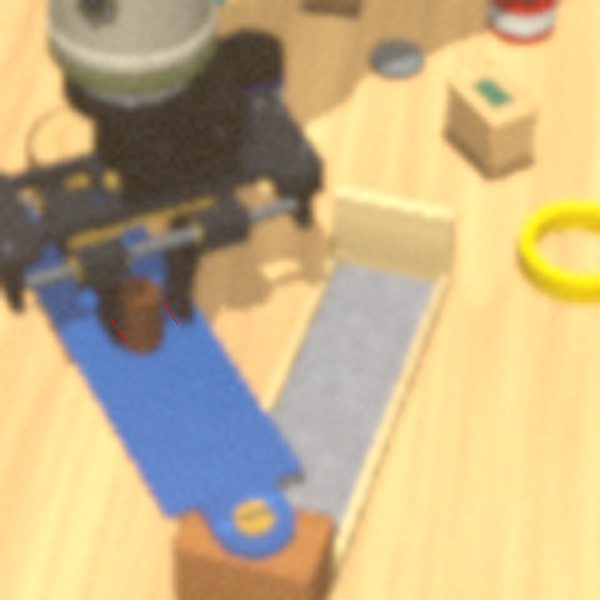

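play_rows:
  plan:
    - {"claw":3.2,"offset":[1.5,1.0,0],"roll":7}
    - {"claw":3.2,"offset":[2.9,2.4,0],"roll":15}
    - {"claw":3.2,"offset":[4.2,3.9,0],"roll":22}
    - {"claw":3.2,"offset":[5.2,5.6,0],"roll":30}
    - {"claw":3.2,"offset":[5.9,7.4,0],"roll":37}
    - {"claw":3.2,"offset":[6.5,9.3,0],"roll":44}
    - {"claw":3.2,"offset":[6.8,11.2,0],"roll":52}
    - {"claw":3.2,"offset":[6.8,13.1,0],"roll":59}
    - {"claw":3.2,"offset":[6.6,15.1,0],"roll":67}
    - {"claw":3.2,"offset":[6.6,15.1,0],"roll":67}

```text
t: 9.12
tool_pos: [0.6849, 0.2056, 0.0676]
eef_rot: [-3.141, -0.006, 1.73]
contact_force: [-1.0, -0.2, -0.3]
opening: 0.373
```

Run:
```python
from h import *
shot('l_side','side',(150,300,170,340),4)
```

```text
side tool [0.6849 0.2056 0.0676] yaw 99.1 open 3.24 F [-1.  -0.2 -0.3] t 9.125
```

View pics/l_side.png

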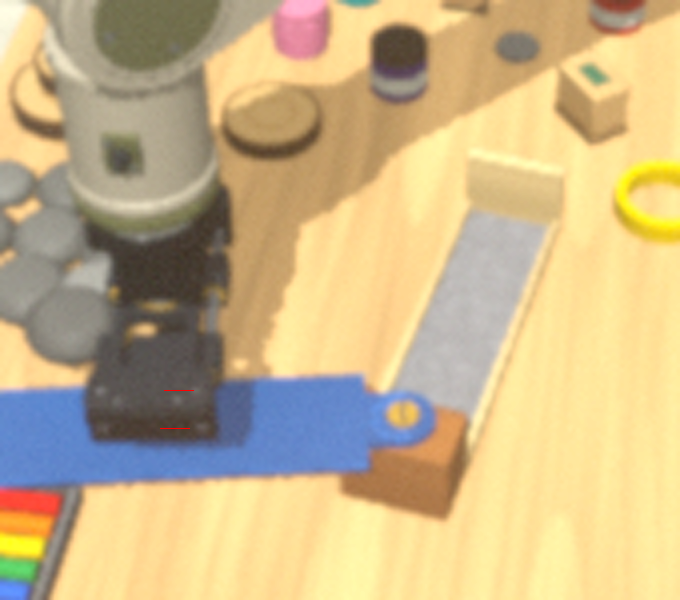

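play_rows:
  plan:
    - {"claw":3.2,"offset":[-0.3,1.6,0],"roll":6}
    - {"claw":3.2,"offset":[-0.9,3.0,0],"roll":12}
    - {"claw":3.2,"offset":[-1.2,3.7,0],"roll":14}
    - {"claw":3.2,"offset":[-1.3,4.0,0],"roll":15}
    - {"claw":3.2,"offset":[-1.3,4.0,0],"roll":15}

```text
t: 9.8
tool_pos: [0.6728, 0.2434, 0.0676]
eef_rot: [-3.141, -0.004, 1.987]
contact_force: [0.4, 1.0, -0.3]
opening: 0.364
```

Run:
```python
from h import *
shot('m_side','side',(150,300,170,340),4)
```

```text
side tool [0.6728 0.2434 0.0676] yaw 113.8 open 3.17 F [ 0.4  1.  -0.3] t 9.8
```

View pics/m_side.png

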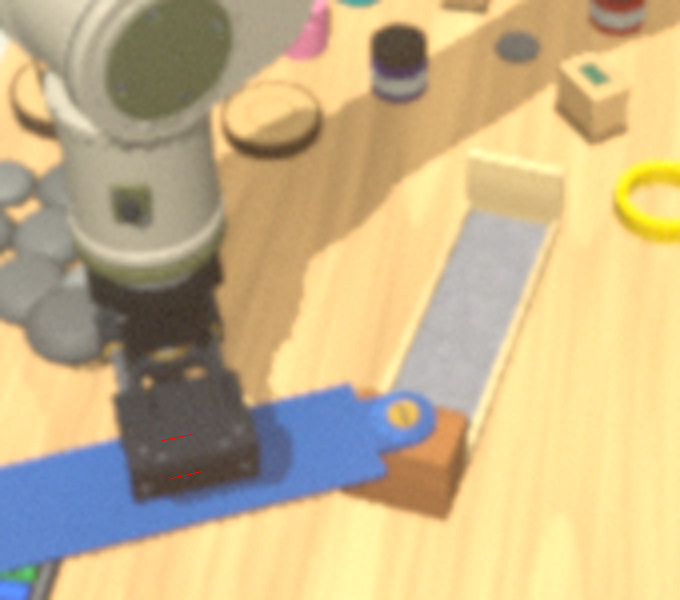

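play_rows:
  plan:
    - {"claw":4.5,"offset":[0,0,0],"roll":0}
    - {"claw":4.5,"offset":[0,0,0],"roll":0}
    - {"claw":4.5,"offset":[0,0,6],"roll":0}
    - {"claw":4.5,"offset":[0,0,12],"roll":0}
    - {"claw":4.5,"offset":[-5,-5,12],"roll":-11}
    - {"claw":6,"offset":[-10,-10,12],"roll":-22}
    - {"claw":7,"offset":[-15,-15,12],"roll":-33}
    - {"claw":7,"offset":[-20,-20,12],"roll":-44}
    - {"claw":7,"offset":[-20,-25,12],"roll":-55}
    - {"claw":7,"offset":[-20,-30,12],"roll":-66}

```text
t: 11.1
tool_pos: [0.4718, -0.0572, 0.1881]
eef_rot: [3.139, -0.003, 0.855]
contact_force: [2.0, -0.8, -0.0]
opening: 0.805
```

Run:
```python
from h import *
shot('n_side','side',(90,290,180,380),3)
shot('n_top','top',(130,280,190,480),2.7)
```

```text
side tool [ 0.4718 -0.0572  0.1881] yaw 49.0 open 7.0 F [ 2.  -0.8 -0. ] t 11.1
top tool [ 0.4712 -0.0667  0.1876] yaw 47.9 open 7.0 F [ 0.9 -8.4  0.3] t 11.15
```

View pics/n_side.png

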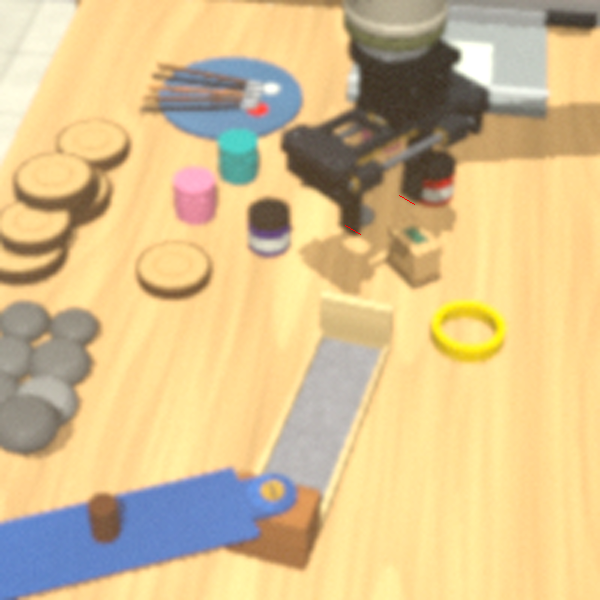

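View pics/n_top.png

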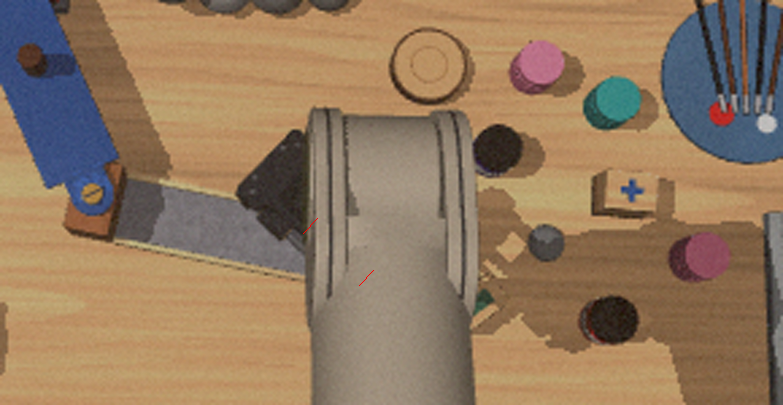

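```bash
cat > ov.py <<'E'
from h import *
def wire(n,p):
    L=[]
    def seg(a,b): L.append((proj(n,trayw(p,a)),proj(n,trayw(p,b))))
    for x in(-.033,.033): seg((x,-.125,.006),(x,.125,.006))
    for x in(-.039,.039):
        seg((x,-.125,.015),(x,.125,.015)); seg((x,-.135,.064),(x,-.125,.064)); seg((x,.125,.064),(x,.173,.064)); seg((x,.173,0),(x,.173,.064))
    for y,z in((-.125,.006),(-.125,.064),(-.135,.064),(.125,.064),(.173,.064),(.173,0)): seg((-.039,y,z),(.039,y,z))
    return L
def ov(n,src,out,b,s,p,gain=1.6):
    im=cv2.imread(src)[b[0]:b[1],b[2]:b[3]]; im=cv2.resize(im,None,fx=s,fy=s,interpolation=cv2.INTER_CUBIC)
    im=np.clip(im.astype(float)*gain,0,255).astype(np.uint8)
    for a,c in wire(n,p):
        f=lambda q: tuple(int(v) for v in np.round((q-[b[2],b[0]])*s+s/2))
        cv2.line(im,f(a),f(c),(0,255,0),1)
    q=(proj(n,trayw(p,(0,.149,.072)))-[b[2],b[0]])*s+s/2; cv2.circle(im,tuple(int(v) for v in q),3,(0,0,255),-1)
    cv2.imwrite(out,im)
E
python3 - <<'E'
from ov import *
p=[0.513,0.0312,-.1711]
ov('side','pics/raw_n_side.png','pics/o_side.png',(170,290,240,340),6,p)
ov('top','pics/raw_n_top.png','pics/o_top.png',(170,250,205,325),6,p)
E
```

```text
(no output)
```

View pics/o_side.png

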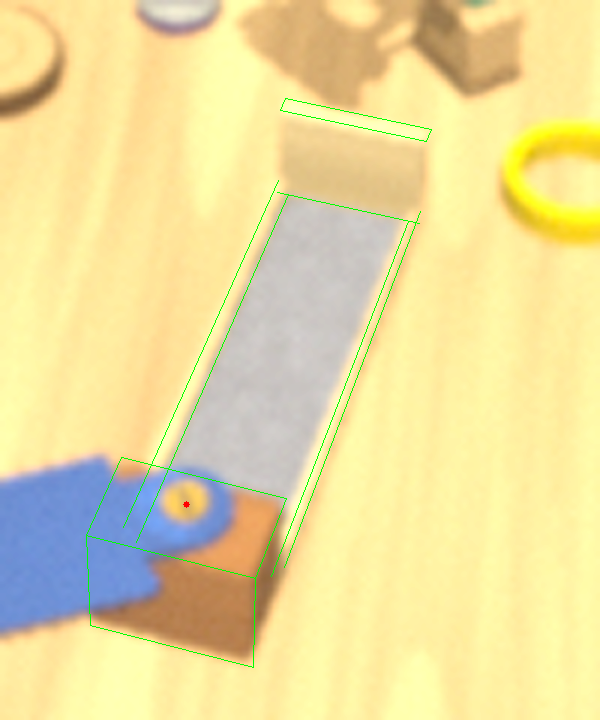

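View pics/o_top.png

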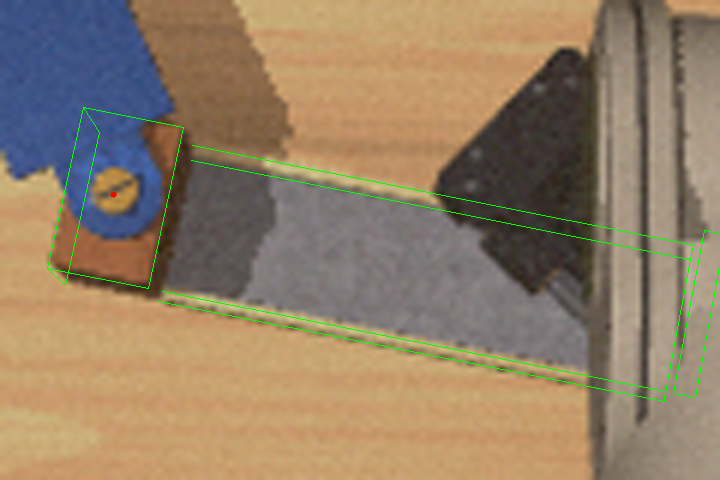

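play_rows:
  plan:
    - {"claw":7,"offset":[-1,-5,0],"roll":-3}
    - {"claw":7,"offset":[-2,-10,0],"roll":-6}
    - {"claw":7,"offset":[-3.2,-15,0],"roll":-10}
    - {"claw":7,"offset":[-3.2,-16.3,-4],"roll":-10}
    - {"claw":7,"offset":[-3.2,-16.3,-8],"roll":-10}
    - {"claw":7,"offset":[-3.2,-16.3,-10],"roll":-10}
    - {"claw":7,"offset":[-3.2,-16.3,-10],"roll":-10}

```text
t: 12.08
tool_pos: [0.439, -0.2254, 0.0865]
eef_rot: [-3.141, -0.001, 0.671]
contact_force: [-0.0, 0.1, 0.6]
opening: 0.804
```

Run:
```python
from h import *
shot('p_side','side',(90,210,250,370),5,pts=[(.4388,-.2292,.05),(.4388,-.2292,0)])
shot('p_top','top',(130,280,300,480),4)
```

```text
side tool [ 0.439  -0.2254  0.0865] yaw 38.5 open 6.99 F [-0.   0.1  0.6] t 12.075
top tool [ 0.4399 -0.2258  0.0877] yaw 38.5 open 6.97 F [ 0.8  0.1 -0.1] t 12.125
```

View pics/p_side.png

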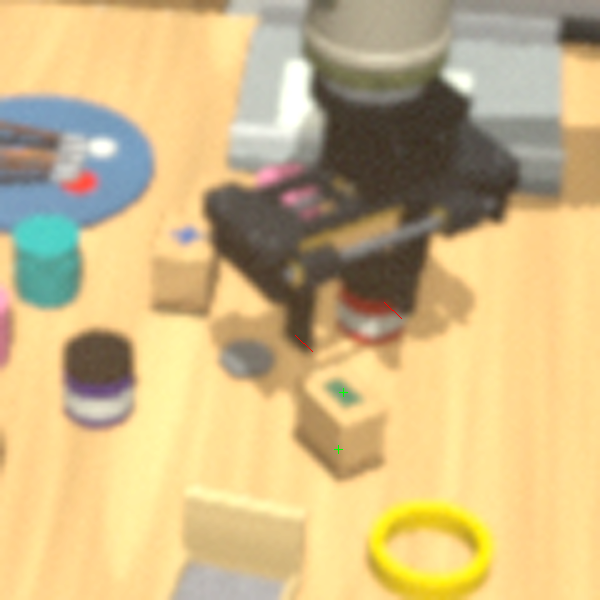

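View pics/p_top.png

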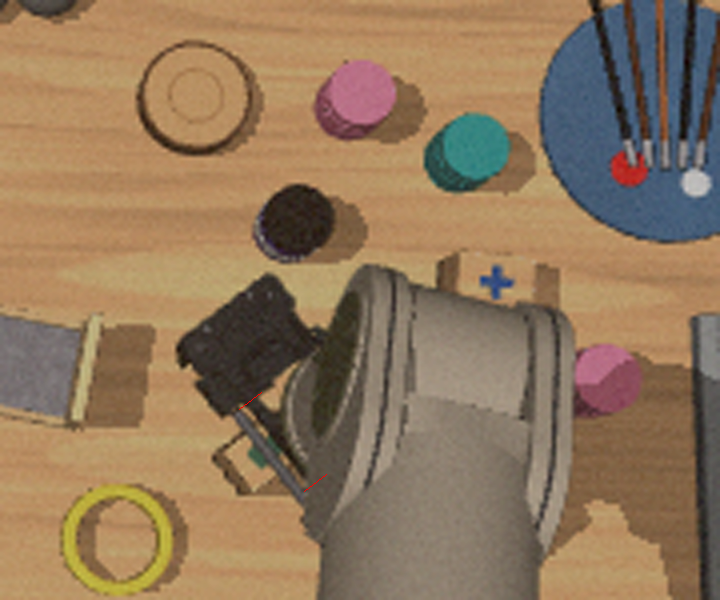

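play_rows:
  plan:
    - {"claw":7,"offset":[-0.1,-0.4,0],"roll":0}
    - {"claw":7,"offset":[-0.1,-0.4,-3],"roll":0}
    - {"claw":7,"offset":[-0.1,-0.4,-6],"roll":0}
    - {"claw":7,"offset":[-0.1,-0.4,-8],"roll":0}
    - {"claw":7,"offset":[-0.1,-0.4,-8.7],"roll":0}
    - {"claw":7,"offset":[-0.1,-0.4,-8.7],"roll":0}

```text
t: 12.92
tool_pos: [0.4397, -0.2301, 0.0017]
eef_rot: [3.139, -0.002, 0.671]
contact_force: [-0.3, -0.5, 0.1]
opening: 0.802
```

Run:
```python
from h import *
shot('q_side','side',(90,210,250,370),5)
```

```text
side tool [ 0.4397 -0.2301  0.0017] yaw 38.5 open 6.98 F [-0.3 -0.5  0.1] t 12.925
```

View pics/q_side.png

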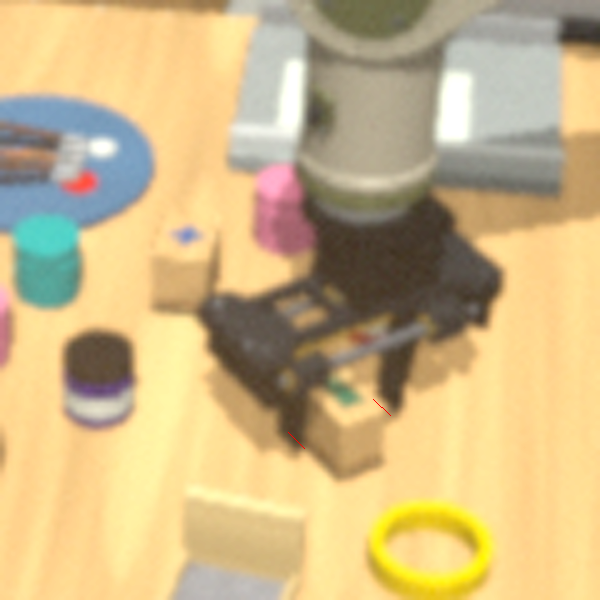

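play_rows:
  plan:
    - {"claw":3,"offset":[0,0,0],"roll":0}
    - {"claw":3,"offset":[0,0,0],"roll":0}
    - {"claw":3,"offset":[0,0,0],"roll":0}
    - {"claw":3,"offset":[0,0,0],"roll":0}
    - {"claw":3,"offset":[0,0,3],"roll":0}
    - {"claw":3,"offset":[0,0,8],"roll":0}
    - {"claw":3,"offset":[0,0,11],"roll":0}
    - {"claw":3,"offset":[0,0,11],"roll":0}
  newtons: 20

```text
t: 13.98
tool_pos: [0.441, -0.2309, 0.114]
eef_rot: [3.134, -0.003, 0.671]
contact_force: [0.5, -0.4, -3.2]
opening: 0.412
```

```bash
cat > tgt.py <<'E'
from h import *
p=[.512,.031,-.171]
Y={'slim':-.0894,'mid':-.0258,'violet':.0348,'red':.0924}
def to(name):
    s=robot.read_state(); w=trayw(p,(0,Y[name],.006)); x=s['tool_pos']
    print(name,'target',w.round(4),'offset cm',((w-x)[:2]*100).round(2),'roll',round(-9.8-np.degrees(s['eef_rot'][2]),1),'z',x[2].round(4),'open',s['opening']*8.7)
E
python3 - <<'E'
from tgt import *
to('slim'); shot('r_side','side',(90,210,250,370),5)
E
```

```text
slim target [ 0.4968 -0.0571  0.006 ] offset cm [ 5.57 17.38] roll -48.3 z 0.114 open 3.587891610341139
side tool [ 0.441  -0.2309  0.114 ] yaw 38.5 open 3.59 F [ 0.5 -0.4 -3.2] t 13.975
```

View pics/r_side.png

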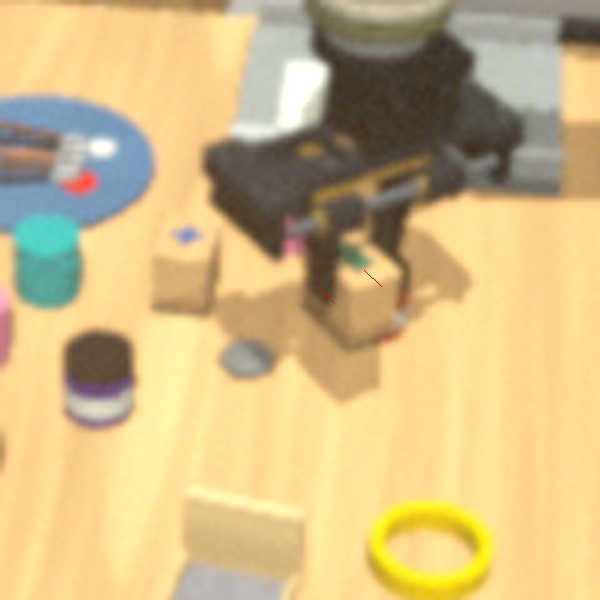

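play_rows:
  plan:
    - {"claw":3,"offset":[1,4,0],"roll":-10}
    - {"claw":3,"offset":[2,8,0],"roll":-20}
    - {"claw":3,"offset":[4,12,0],"roll":-30}
    - {"claw":3,"offset":[5.6,16,0],"roll":-40}
    - {"claw":3,"offset":[5.6,17.4,0],"roll":-48}
    - {"claw":3,"offset":[5.6,17.4,0],"roll":-48}
    - {"claw":3,"offset":[5.6,17.4,-3],"roll":-48}
    - {"claw":3,"offset":[5.6,17.4,-6],"roll":-48}
    - {"claw":3,"offset":[5.6,17.4,-6],"roll":-48}

```text
t: 15.15
tool_pos: [0.4937, -0.0576, 0.05]
eef_rot: [3.137, 0.003, -0.165]
contact_force: [-0.5, -1.2, -1.0]
opening: 0.418
```

Run:
```python
from tgt import *
to('slim'); shot('s_side','side',(150,270,230,350),5); shot('s_top','top',(160,270,230,380),5)
```

```text
slim target [ 0.4968 -0.0571  0.006 ] offset cm [0.31 0.05] roll -0.3 z 0.05 open 3.6396099308102206
side tool [ 0.4937 -0.0576  0.05  ] yaw -9.5 open 3.64 F [-0.5 -1.2 -1. ] t 15.15
top tool [ 0.495  -0.0574  0.0516] yaw -9.5 open 3.62 F [ 0.4  1.1 -0.8] t 15.2
```

View pics/s_side.png

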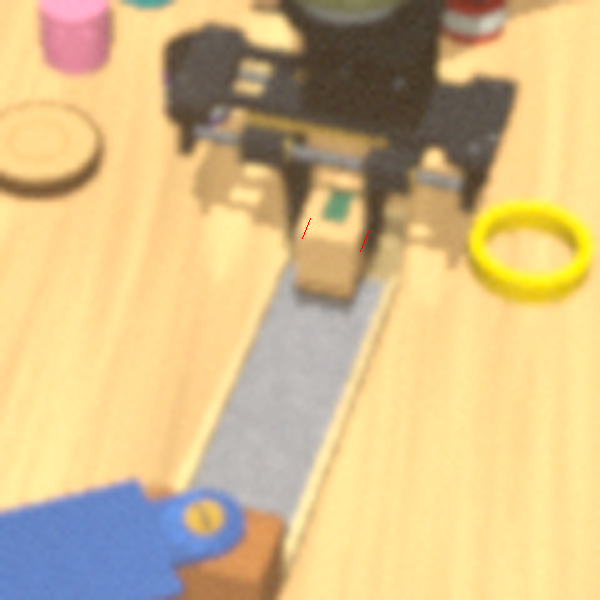

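View pics/s_top.png

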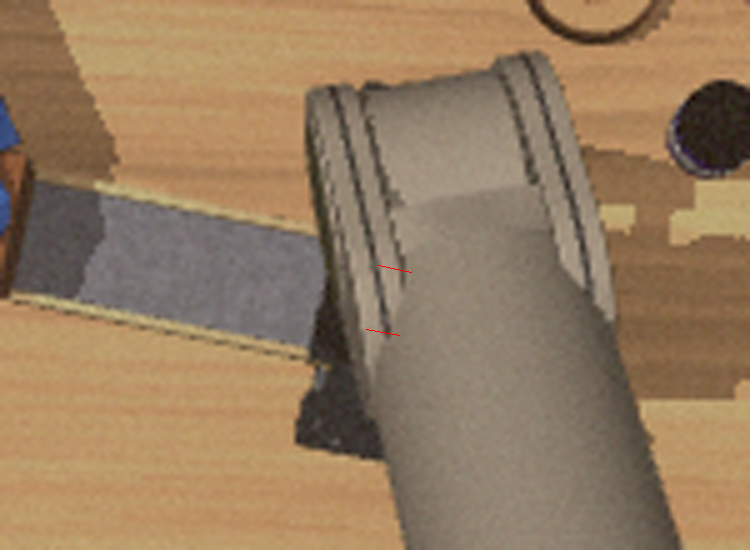

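```bash
cat >> tgt.py <<'E'
def tr(w):
    c,s=np.cos(p[2]),np.sin(p[2]); d=np.array(w)[:2]-p[:2]; return np.array([c*d[0]+s*d[1],-s*d[0]+c*d[1]])
E
python3 - <<'E'
from tgt import *
for (u,v),z in [((297,290),.049),((350,298),.049),((303,244),.099),((362,252),.099),((320,187),.099),((365,193),.099),((340,206),.099)]:
    print((tr(back('side',230+u/5-.4,150+v/5-.4,z))*1000).round(1))
print((tr([.4945,-.0575])*1000).round(1))
E
```

```text
[ 10.5 -57.8]
[-21.7 -60.9]
[  4.6 -45.7]
[-29.9 -49.7]
[  9.  -97.1]
[ -18.  -100.1]
[ -6.9 -84.3]
[ -2.2 -90.2]
```

play_rows:
  plan:
    - {"claw":3,"offset":[0.2,0,-2],"roll":0}
    - {"claw":3,"offset":[0.2,0,-3.5],"roll":0}
    - {"claw":3,"offset":[0.2,0,-4.3],"roll":0}
    - {"claw":3,"offset":[0.2,0,-4.3],"roll":0}
    - {"claw":3,"offset":[0.2,0,-4.3],"roll":0}

```text
t: 15.88
tool_pos: [0.4979, -0.0571, 0.0094]
eef_rot: [3.137, -0.002, -0.165]
contact_force: [0.2, 1.3, -2.3]
opening: 0.409
```

Run:
```python
from tgt import *
to('slim'); shot('t_side','side',(150,270,230,350),5)
```

```text
slim target [ 0.4968 -0.0571  0.006 ] offset cm [-0.11  0.  ] roll -0.3 z 0.0094 open 3.5548504193653794
side tool [ 0.4979 -0.0571  0.0094] yaw -9.5 open 3.55 F [ 0.2  1.3 -2.3] t 15.875
```

View pics/t_side.png

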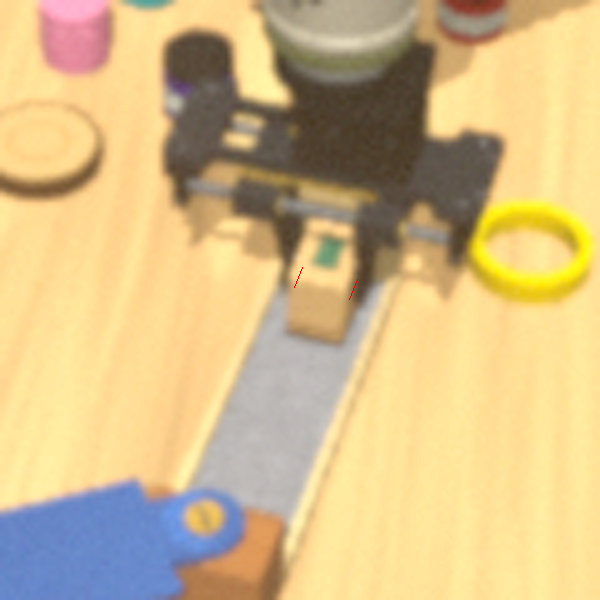

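play_rows:
  plan:
    - {"claw":3,"offset":[0,0,-0.2],"roll":0}
    - {"claw":3,"offset":[0,0,-0.2],"roll":0}
    - {"claw":6.5,"offset":[0,0,-0.2],"roll":0}
    - {"claw":6.5,"offset":[0,0,-0.2],"roll":0}
    - {"claw":6.5,"offset":[0,0,-0.2],"roll":0}
    - {"claw":7,"offset":[0,0,4],"roll":0}
    - {"claw":7,"offset":[0,0,9],"roll":0}
    - {"claw":7,"offset":[0,-4,10],"roll":0}
    - {"claw":7,"offset":[2,-10,10],"roll":0}
    - {"claw":7,"offset":[4,-16,10],"roll":0}

```text
t: 17.18
tool_pos: [0.538, -0.2178, 0.11]
eef_rot: [3.136, -0.003, -0.165]
contact_force: [1.7, 0.6, 1.4]
opening: 0.807
```

Run:
```python
from tgt import *
shot('u_side','side',(90,270,200,370),4); shot('u_top','top',(130,280,210,480),2.9)
```

```text
side tool [ 0.538  -0.2178  0.11  ] yaw -9.5 open 7.02 F [1.7 0.6 1.4] t 17.175
top tool [ 0.538  -0.2279  0.1088] yaw -10.0 open 6.99 F [-4.  -8.8 -0.5] t 17.225
```

View pics/u_side.png

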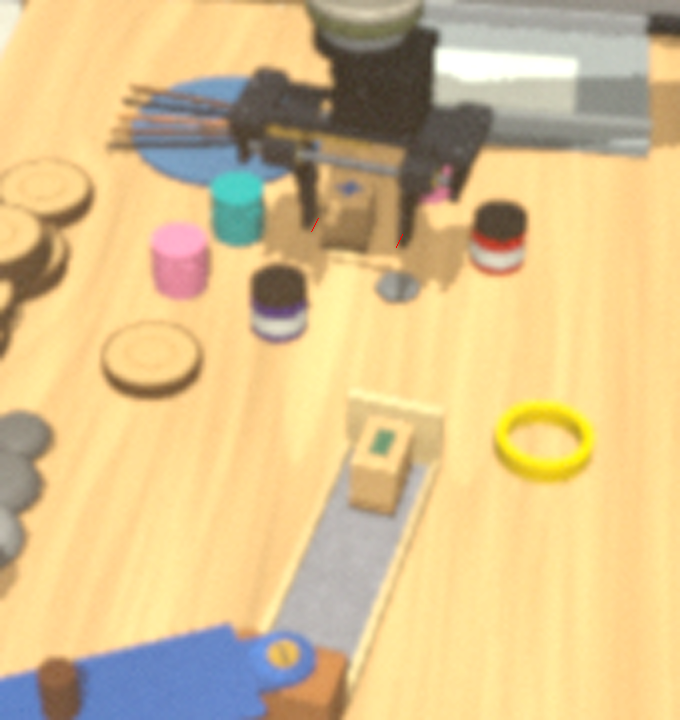

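View pics/u_top.png

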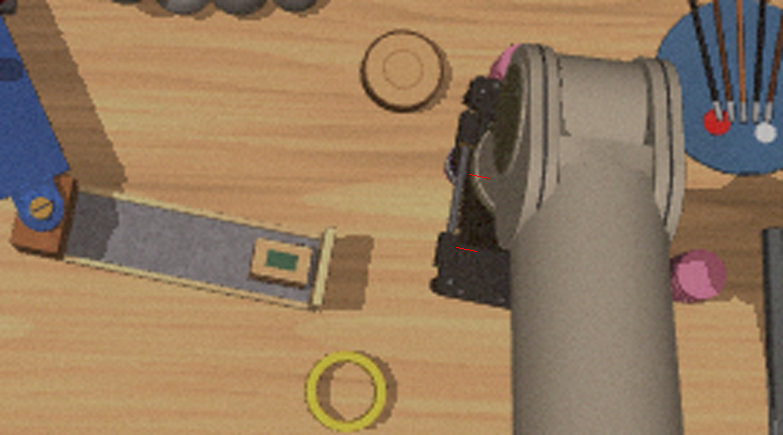

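Run:
```python
from tgt import *
from ov import ov
w=back('top',210+282/2.9-.3,130+260/2.9-.3,.056); print(tr(w)*1000)
ov('top','pics/raw_u_top.png','pics/v_top.png',(170,250,205,335),6,p)
```

```text
[  0.75252939 -89.89959737]
```

View pics/v_top.png

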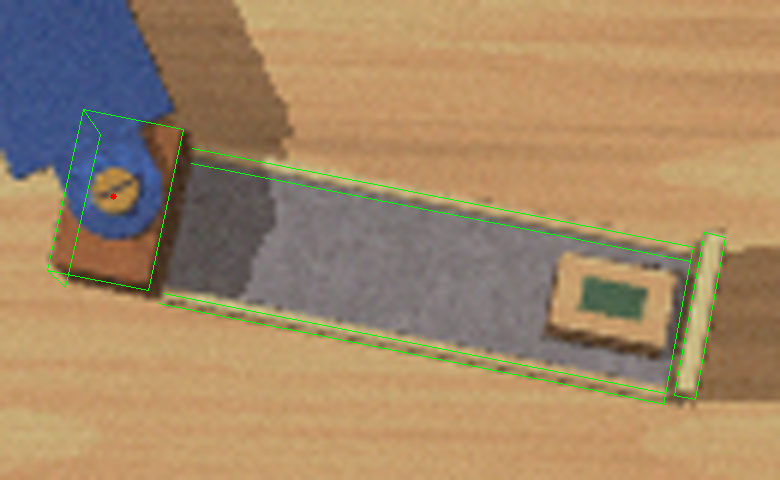

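play_rows:
  plan:
    - {"claw":7.5,"offset":[1,-5,0],"roll":4}
    - {"claw":7.5,"offset":[2,-10,0],"roll":8}
    - {"claw":7.5,"offset":[2.4,-15,0],"roll":8}
    - {"claw":7.5,"offset":[2.4,-16.5,0],"roll":8}
    - {"claw":7.5,"offset":[2.4,-16.5,-2],"roll":8}
    - {"claw":7.5,"offset":[2.4,-16.5,-2],"roll":8}

```text
t: 18.02
tool_pos: [0.5605, -0.386, 0.0859]
eef_rot: [3.138, 0.002, -0.033]
contact_force: [0.1, 0.5, 0.4]
opening: 0.861
```

Run:
```python
from tgt import *
shot('w_side','side',(80,180,230,350),5,pts=[(.562,-.393,.05)]); shot('w_top','top',(130,280,300,480),4)
```

```text
side tool [ 0.5605 -0.386   0.0859] yaw -1.9 open 7.49 F [0.1 0.5 0.4] t 18.025
top tool [ 0.5611 -0.3863  0.0872] yaw -1.9 open 7.51 F [-0.4 -0.2  0.3] t 18.075
```

View pics/w_side.png

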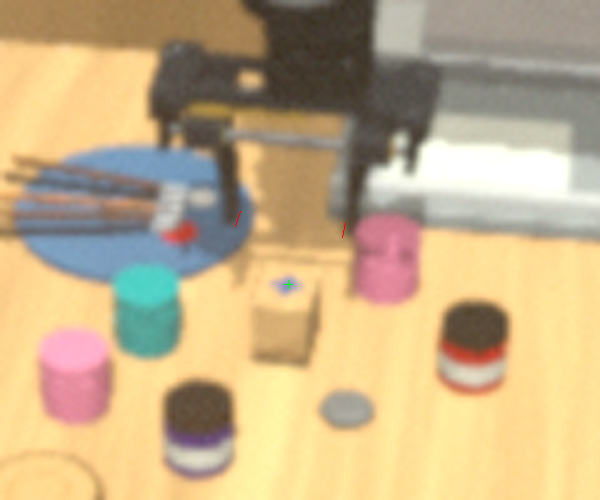

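View pics/w_top.png

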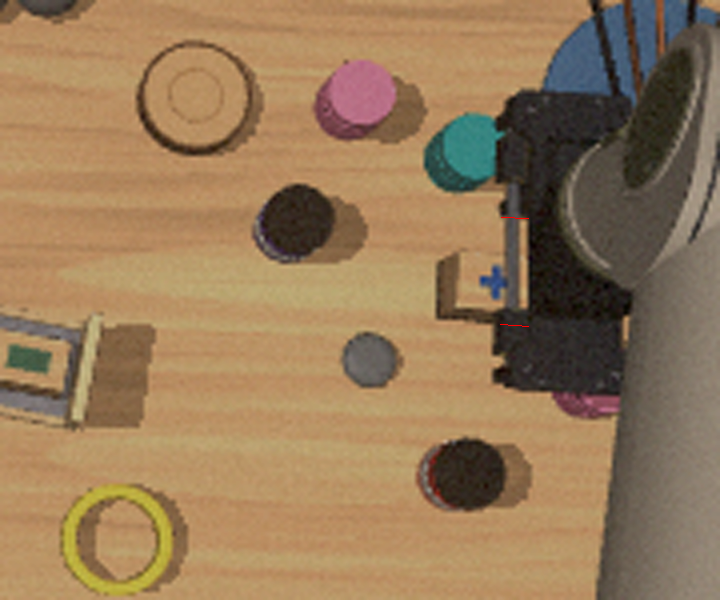

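play_rows:
  plan:
    - {"claw":7.5,"offset":[0.1,-0.7,0],"roll":0}
    - {"claw":7.5,"offset":[0.1,-0.7,-3],"roll":0}
    - {"claw":7.5,"offset":[0.1,-0.7,-6],"roll":0}
    - {"claw":7.5,"offset":[0.1,-0.7,-8],"roll":0}
    - {"claw":7.5,"offset":[0.1,-0.7,-8.6],"roll":0}
    - {"claw":7.5,"offset":[0.1,-0.7,-8.6],"roll":0}

```text
t: 18.88
tool_pos: [0.5629, -0.3938, 0.0027]
eef_rot: [3.136, -0.001, -0.033]
contact_force: [0.3, 0.1, -0.2]
opening: 0.859
```

play_rows:
  plan:
    - {"claw":3.5,"offset":[0,0,0],"roll":0}
    - {"claw":3.5,"offset":[0,0,0],"roll":0}
    - {"claw":3.5,"offset":[0,0,0],"roll":0}
    - {"claw":3.5,"offset":[0,0,0],"roll":0}
    - {"claw":3.5,"offset":[0,0,0],"roll":0}

```text
t: 19.5
tool_pos: [0.5629, -0.3939, 0.0028]
eef_rot: [3.136, -0.002, -0.033]
contact_force: [-0.8, 0.1, 1.8]
opening: 0.482
```

Run:
```python
from tgt import *
to('mid');shot('x_side','side',(80,180,230,350),5)
```

```text
mid target [0.5076 0.0056 0.006 ] offset cm [-5.53 39.95] roll -7.9 z 0.0028 open 4.192312354707008
side tool [ 0.5629 -0.3939  0.0028] yaw -1.9 open 4.19 F [-0.8  0.1  1.8] t 19.5
```

View pics/x_side.png

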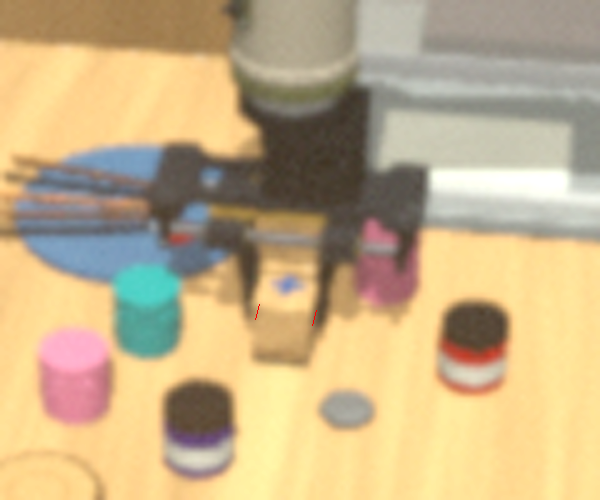

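play_rows:
  plan:
    - {"claw":3.5,"offset":[0,0,5],"roll":0}
    - {"claw":3.5,"offset":[0,0,11],"roll":0}
    - {"claw":3.5,"offset":[-1,6,12],"roll":-2}
    - {"claw":3.5,"offset":[-2,12,12],"roll":-4}
    - {"claw":3.5,"offset":[-3,18,12],"roll":-6}
    - {"claw":3.5,"offset":[-4,24,12],"roll":-8}
    - {"claw":3.5,"offset":[-5,30,12],"roll":-8}
    - {"claw":3.5,"offset":[-5.5,35,12],"roll":-8}
    - {"claw":3.5,"offset":[-5.5,40,12],"roll":-8}
    - {"claw":3.5,"offset":[-5.5,40,12],"roll":-8}

```text
t: 20.8
tool_pos: [0.5075, 0.0107, 0.1232]
eef_rot: [3.137, -0.002, -0.165]
contact_force: [-0.1, -0.7, -1.3]
opening: 0.48
```

Run:
```python
from tgt import *
to('mid')
```

```text
mid target [0.5076 0.0056 0.006 ] offset cm [ 0.01 -0.51] roll -0.3 z 0.1232 open 4.178131145556129
```

play_rows:
  plan:
    - {"claw":3.5,"offset":[0,-0.5,0],"roll":0}
    - {"claw":3.5,"offset":[0,-0.5,-5],"roll":0}
    - {"claw":3.5,"offset":[0,-0.5,-7],"roll":0}
    - {"claw":3.5,"offset":[0,-0.5,-7],"roll":0}

```text
t: 21.3
tool_pos: [0.5066, 0.005, 0.0523]
eef_rot: [3.137, 0.001, -0.166]
contact_force: [0.8, -0.2, -1.0]
opening: 0.482
```

Run:
```python
from tgt import *
to('mid');shot('y_side','side',(150,270,230,350),5)
```

```text
mid target [0.5076 0.0056 0.006 ] offset cm [0.1  0.06] roll -0.3 z 0.0523 open 4.189121903538969
side tool [0.5066 0.005  0.0523] yaw -9.5 open 4.19 F [ 0.8 -0.2 -1. ] t 21.3
```

View pics/y_side.png

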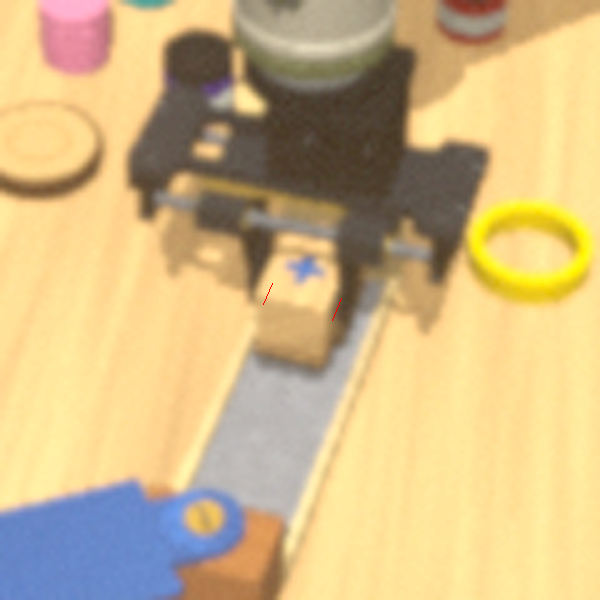

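play_rows:
  plan:
    - {"claw":3.5,"offset":[0.1,0.1,-2],"roll":0}
    - {"claw":3.5,"offset":[0.1,0.1,-3.5],"roll":0}
    - {"claw":3.5,"offset":[0.1,0.1,-4.3],"roll":0}
    - {"claw":3.5,"offset":[0.1,0.1,-4.4],"roll":0}
    - {"claw":3.5,"offset":[0.1,0.1,-4.4],"roll":0}

```text
t: 21.98
tool_pos: [0.5088, 0.0064, 0.0098]
eef_rot: [3.138, -0.002, -0.166]
contact_force: [0.6, -0.6, -0.4]
opening: 0.485
```

play_rows:
  plan:
    - {"claw":7,"offset":[0,0,0],"roll":0}
    - {"claw":7,"offset":[0,0,0],"roll":0}
    - {"claw":7,"offset":[0,0,0],"roll":0}
    - {"claw":7,"offset":[0,0,5],"roll":0}
    - {"claw":7,"offset":[0,0,10],"roll":0}
    - {"claw":8,"offset":[2,-6,10],"roll":10}
    - {"claw":8,"offset":[4,-12,10],"roll":20}
    - {"claw":8,"offset":[6,-18,10],"roll":30}

```text
t: 22.98
tool_pos: [0.5686, -0.1736, 0.1102]
eef_rot: [3.137, -0.002, 0.363]
contact_force: [0.9, 1.0, 0.6]
opening: 0.914
```

Run:
```python
from tgt import *
shot('z_side','side',(90,270,200,370),4); shot('z_top','top',(130,280,210,480),2.9)
```

```text
side tool [ 0.5686 -0.1736  0.1102] yaw 20.8 open 7.95 F [0.9 1.  0.6] t 22.975
top tool [ 0.569  -0.1844  0.1089] yaw 21.0 open 7.99 F [-2.8 -9.9 -1.1] t 23.025
```

View pics/z_side.png

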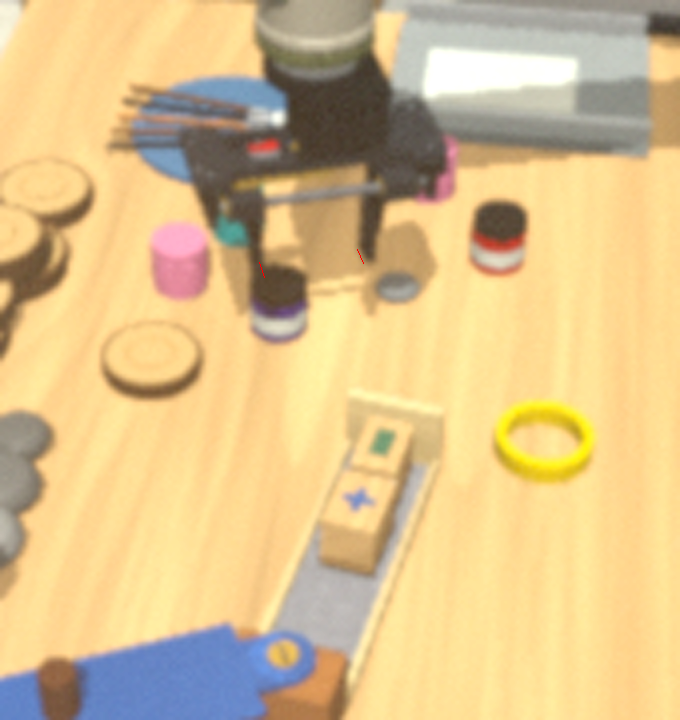

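View pics/z_top.png

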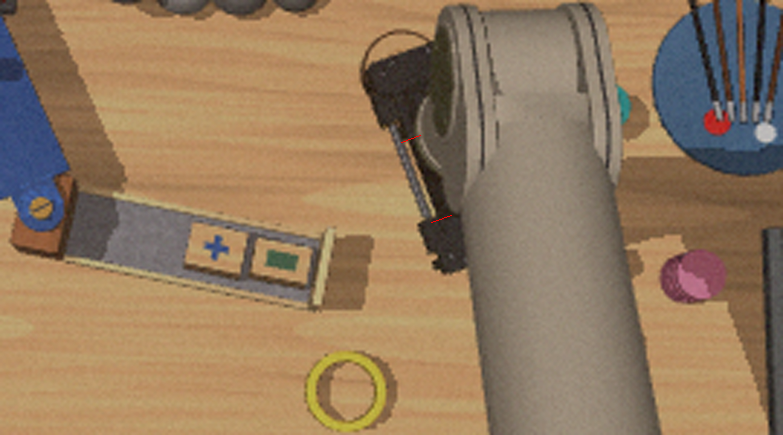

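play_rows:
  plan:
    - {"claw":8,"offset":[2,-4,0],"roll":0}
    - {"claw":8,"offset":[3.6,-6.6,-1],"roll":0}
    - {"claw":8,"offset":[3.6,-6.6,-2],"roll":0}
    - {"claw":8,"offset":[3.6,-6.6,-2],"roll":0}

```text
t: 23.58
tool_pos: [0.6035, -0.245, 0.0877]
eef_rot: [3.138, 0.001, 0.354]
contact_force: [-0.4, 0.5, 0.1]
opening: 0.916
```

Run:
```python
from tgt import *
shot('aa_side','side',(90,200,210,340),5,pts=[(.605,-.251,.05),(.605,-.251,0)])
w=back('top',210+216/2.9-.3,130+247/2.9-.3,.056); print(tr(w)*1000)
for d in robot.silhouettes('pot_violet_c','side')[:4]: print(d['conf'],d['rect'])
# model rect of cylinder
for c in [(.605,-.251),(.604,-.247)]:
    P=np.array([proj('side',(c[0]+.025*np.cos(t),c[1]+.025*np.sin(t),z)) for z in(0,.05) for t in np.linspace(0,6.28,60)]); print(c,P.min(0),P.max(0))
```

```text
side tool [ 0.6035 -0.245   0.0877] yaw 20.3 open 7.97 F [-0.4  0.5  0.1] t 23.575
[  0.6549247  -24.34610079]
0.78 [262.1, 156.0, 275.3, 175.4]
0.78 [237.8, 146.3, 251.1, 166.5]
0.55 [298.0, 122.1, 311.7, 142.2]
0.51 [250.8, 132.6, 265.3, 149.3]
(0.605, -0.251) [262.04563117 154.87666878] [276.82004645 175.51159295]
(0.604, -0.247) [262.15117857 155.6083152 ] [276.95426471 176.28332951]
```

View pics/aa_side.png

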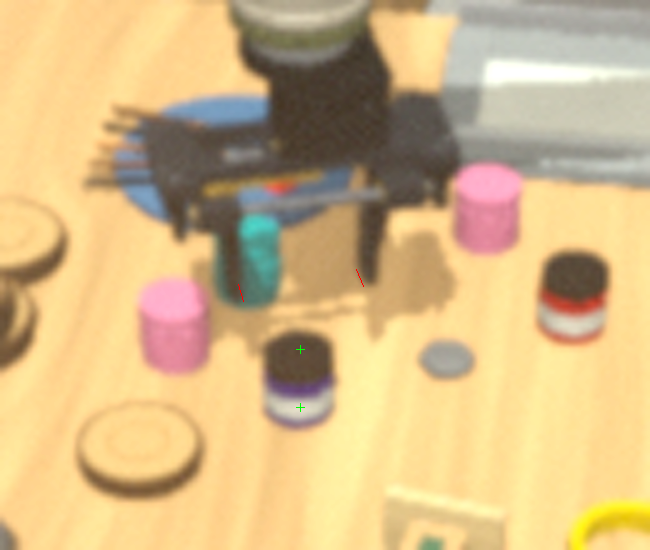

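play_rows:
  plan:
    - {"claw":8,"offset":[0.1,-0.5,0],"roll":0}
    - {"claw":8,"offset":[0.1,-0.5,-3],"roll":0}
    - {"claw":8,"offset":[0.1,-0.5,-6],"roll":0}
    - {"claw":8,"offset":[0.1,-0.5,-8],"roll":0}
    - {"claw":8,"offset":[0.1,-0.5,-8.5],"roll":0}
    - {"claw":8,"offset":[0.1,-0.5,-8.5],"roll":0}

```text
t: 24.42
tool_pos: [0.6056, -0.2499, 0.0047]
eef_rot: [3.136, -0.001, 0.355]
contact_force: [-0.1, 0.2, 1.1]
opening: 0.915
```

play_rows:
  plan:
    - {"claw":4,"offset":[0,0,0],"roll":0}
    - {"claw":4,"offset":[0,0,0],"roll":0}
    - {"claw":4,"offset":[0,0,0],"roll":0}
    - {"claw":4,"offset":[0,0,0],"roll":0}
    - {"claw":4,"offset":[0,0,0],"roll":0}

```text
t: 25.05
tool_pos: [0.6057, -0.2499, 0.0049]
eef_rot: [3.136, -0.001, 0.355]
contact_force: [0.1, 0.1, 1.7]
opening: 0.57
```

Run:
```python
from tgt import *
to('violet');shot('ab_side','side',(90,200,210,340),5)
```

```text
violet target [0.5179 0.0653 0.006 ] offset cm [-8.77 31.52] roll -30.2 z 0.0049 open 4.960775939526175
side tool [ 0.6057 -0.2499  0.0049] yaw 20.4 open 4.96 F [0.1 0.1 1.7] t 25.05
```

View pics/ab_side.png

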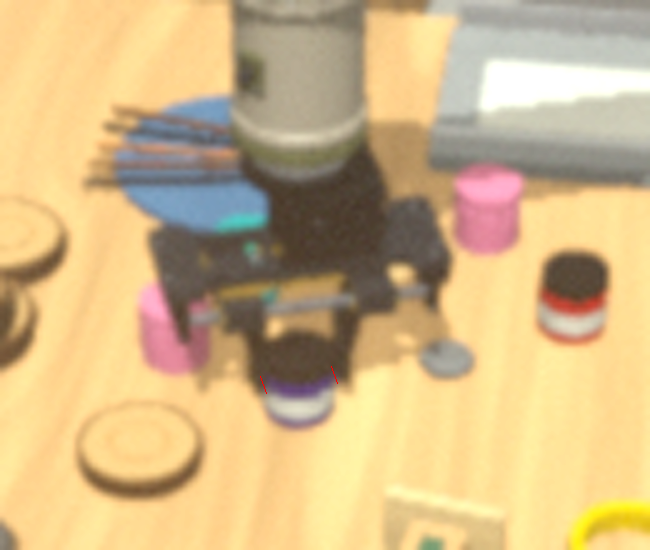

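play_rows:
  plan:
    - {"claw":4,"offset":[0,0,5],"roll":0}
    - {"claw":4,"offset":[0,0,11],"roll":0}
    - {"claw":4,"offset":[-2,6,12],"roll":-5}
    - {"claw":4,"offset":[-4,12,12],"roll":-10}
    - {"claw":4,"offset":[-6,18,12],"roll":-20}
    - {"claw":4,"offset":[-8,24,12],"roll":-30}
    - {"claw":4,"offset":[-8.8,30,12],"roll":-30}
    - {"claw":4,"offset":[-8.8,31.5,12],"roll":-30}
    - {"claw":4,"offset":[-8.8,31.5,12],"roll":-30}
    - {"claw":4,"offset":[-8.8,31.5,7],"roll":-30}

```text
t: 26.35
tool_pos: [0.521, 0.0631, 0.0767]
eef_rot: [3.136, -0.008, -0.171]
contact_force: [-0.0, -0.3, -2.3]
opening: 0.569
```

play_rows:
  plan:
    - {"claw":4,"offset":[0,0,-1.5],"roll":0}
    - {"claw":4,"offset":[0,0,-1.5],"roll":0}

```text
t: 26.6
tool_pos: [0.5211, 0.062, 0.0616]
eef_rot: [3.136, -0.006, -0.173]
contact_force: [0.3, 0.1, -1.2]
opening: 0.567
```

Run:
```python
from tgt import *
to('violet');shot('ac_side','side',(150,270,230,350),5)
```

```text
violet target [0.5179 0.0653 0.006 ] offset cm [-0.31  0.33] roll 0.1 z 0.0616 open 4.934813221039343
side tool [0.5211 0.062  0.0616] yaw -9.9 open 4.93 F [ 0.3  0.1 -1.2] t 26.6
```

View pics/ac_side.png

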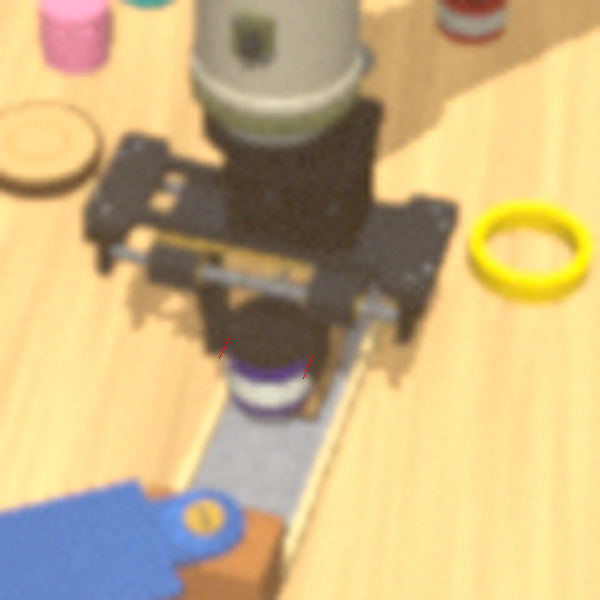

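Correct to the target (+0.35 cm y, −0.3 x) and lower.

play_rows:
  plan:
    - {"claw":4,"offset":[-0.3,0.4,0],"roll":0}
    - {"claw":4,"offset":[-0.3,0.4,0],"roll":0}
    - {"claw":4,"offset":[-0.3,0.4,-2],"roll":0}
    - {"claw":4,"offset":[-0.3,0.4,-4],"roll":0}
    - {"claw":4,"offset":[-0.3,0.4,-4.9],"roll":0}
    - {"claw":4,"offset":[-0.3,0.4,-5.0],"roll":0}
    - {"claw":4,"offset":[-0.3,0.4,-5.0],"roll":0}

```text
t: 27.52
tool_pos: [0.5188, 0.0666, 0.0125]
eef_rot: [3.137, -0.008, -0.172]
contact_force: [-0.5, -0.5, -1.2]
opening: 0.574
```

Run:
```python
from tgt import *
to('violet');shot('ad_side','side',(150,270,230,350),5)
```

```text
violet target [0.5179 0.0653 0.006 ] offset cm [-0.08 -0.13] roll 0.1 z 0.0125 open 4.9911902548997
side tool [0.5188 0.0666 0.0125] yaw -9.9 open 4.99 F [-0.5 -0.5 -1.2] t 27.525
```

View pics/ad_side.png

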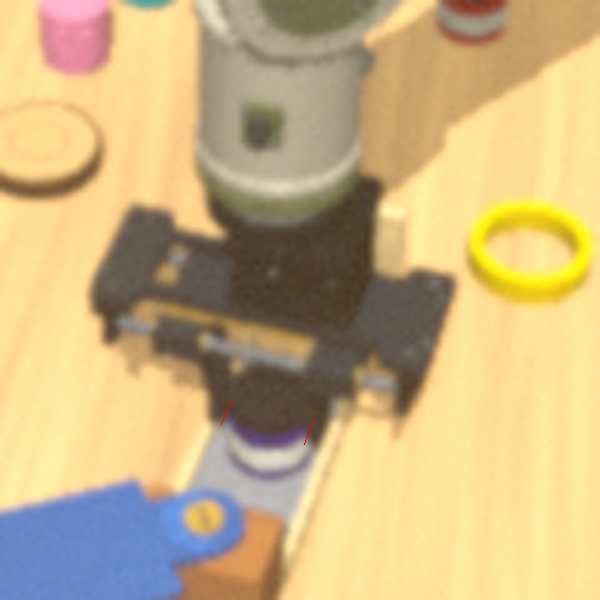

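play_rows:
  plan:
    - {"claw":4,"offset":[0,0,-0.1],"roll":0}
    - {"claw":7,"offset":[0,0,-0.1],"roll":0}
    - {"claw":7,"offset":[0,0,-0.1],"roll":0}
    - {"claw":7,"offset":[0,0,-0.1],"roll":0}
    - {"claw":7,"offset":[0,0,5],"roll":0}
    - {"claw":8,"offset":[0,0,10],"roll":0}
    - {"claw":8,"offset":[-1,-6,11],"roll":0}
    - {"claw":8,"offset":[-2,-12,11],"roll":0}
    - {"claw":8,"offset":[-3,-18,11],"roll":0}
    - {"claw":8,"offset":[-4,-24,11],"roll":0}

```text
t: 28.82
tool_pos: [0.4784, -0.1755, 0.1232]
eef_rot: [3.136, -0.009, -0.172]
contact_force: [1.2, 0.2, -0.4]
opening: 0.92
```

Run:
```python
from tgt import *
shot('ae_side','side',(90,270,200,370),4); shot('ae_top','top',(130,280,210,480),2.9)
```

```text
side tool [ 0.4784 -0.1755  0.1232] yaw -9.9 open 8.01 F [ 1.2  0.2 -0.4] t 28.825
top tool [ 0.476  -0.1848  0.1225] yaw -10.4 open 8.0 F [-2.1 -9.2 -0.4] t 28.875
```

View pics/ae_side.png

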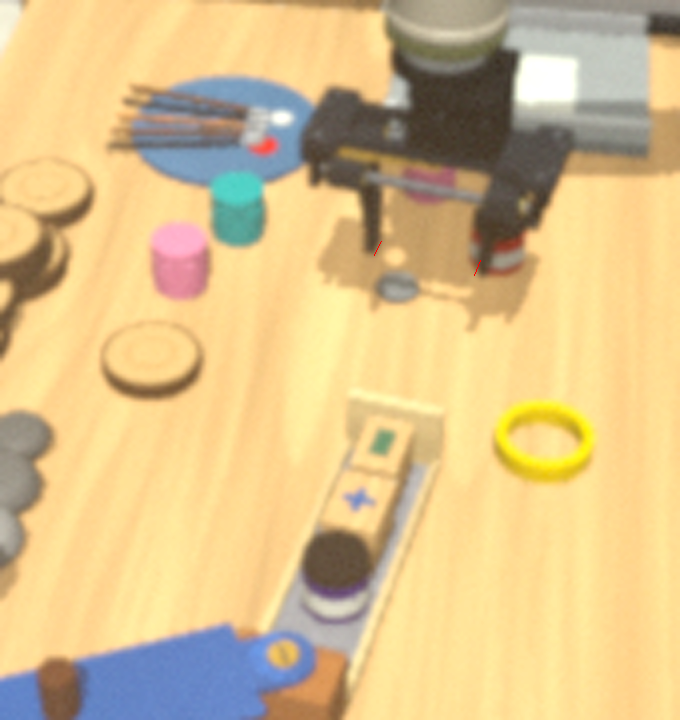

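View pics/ae_top.png

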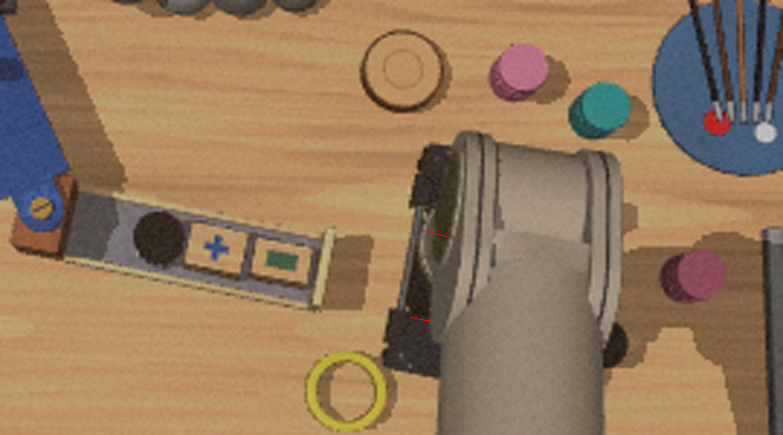

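play_rows:
  plan:
    - {"claw":8,"offset":[-2,-6,0],"roll":0}
    - {"claw":8,"offset":[-4,-12,0],"roll":0}
    - {"claw":8,"offset":[-5.1,-18,0],"roll":0}
    - {"claw":8,"offset":[-5.1,-18.6,-3],"roll":0}
    - {"claw":8,"offset":[-5.1,-18.6,-3.5],"roll":0}
    - {"claw":8,"offset":[-5.1,-18.6,-3.5],"roll":0}

```text
t: 29.68
tool_pos: [0.4266, -0.3653, 0.0877]
eef_rot: [3.136, -0.008, -0.18]
contact_force: [0.6, -0.2, 0.1]
opening: 0.921
```

Run:
```python
from tgt import *
shot('af_side','side',(80,190,240,370),5,pts=[(.425,-.3705,.05),(.425,-.3705,0)]);shot('af_top','top',(180,280,210,480),2.9)
w=back('top',210+159/2.9-.3,130+238/2.9-.3,.056); print(tr(w)*1000)
```

```text
side tool [ 0.4266 -0.3653  0.0877] yaw -10.3 open 8.01 F [ 0.6 -0.2  0.1] t 29.675
top tool [ 0.427  -0.3655  0.0883] yaw -10.3 open 8.01 F [-0.   0.6  1.3] t 29.725
[-1.57781213 31.86650661]
```

View pics/af_side.png

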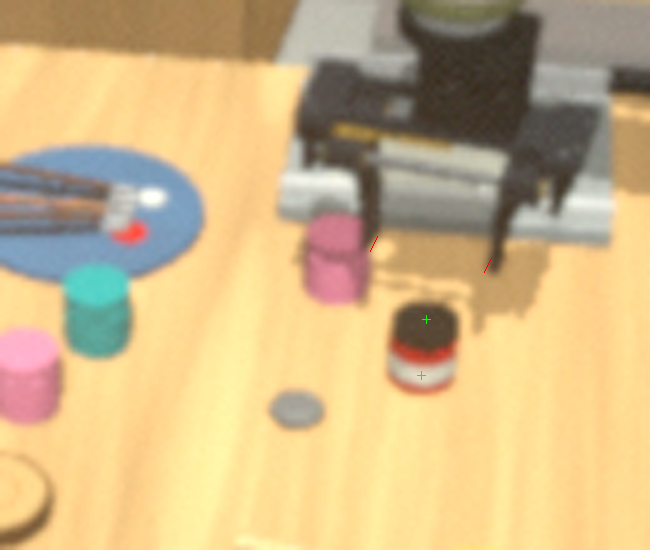

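View pics/af_top.png

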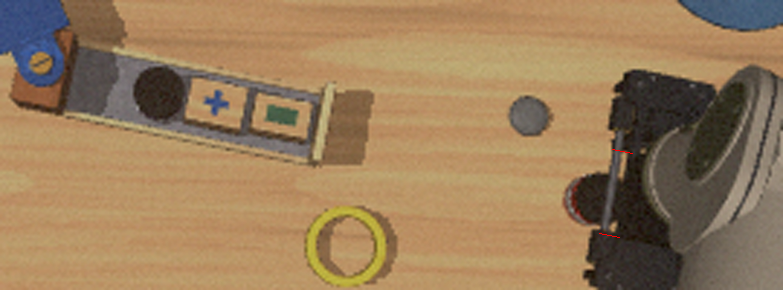

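play_rows:
  plan:
    - {"claw":8,"offset":[-0.1,-0.5,0],"roll":0}
    - {"claw":8,"offset":[-0.1,-0.5,-3],"roll":0}
    - {"claw":8,"offset":[-0.1,-0.5,-6],"roll":0}
    - {"claw":8,"offset":[-0.1,-0.5,-8],"roll":0}
    - {"claw":8,"offset":[-0.1,-0.5,-8.5],"roll":0}
    - {"claw":8,"offset":[-0.1,-0.5,-8.5],"roll":0}

```text
t: 30.52
tool_pos: [0.4265, -0.371, 0.0041]
eef_rot: [3.134, -0.009, -0.18]
contact_force: [0.5, -0.1, 0.4]
opening: 0.919
```

play_rows:
  plan:
    - {"claw":4,"offset":[0,0,0],"roll":0}
    - {"claw":4,"offset":[0,0,0],"roll":0}
    - {"claw":4,"offset":[0,0,0],"roll":0}
    - {"claw":4,"offset":[0,0,0],"roll":0}
    - {"claw":4,"offset":[0,0,0],"roll":0}

```text
t: 31.15
tool_pos: [0.4265, -0.3711, 0.0043]
eef_rot: [3.134, -0.01, -0.18]
contact_force: [0.3, 1.1, 1.5]
opening: 0.568
```

Run:
```python
from tgt import *
to('red');shot('ag_side','side',(80,190,240,370),5)
```

```text
red target [0.5277 0.1221 0.006 ] offset cm [10.12 49.31] roll 0.5 z 0.0043 open 4.942943534239089
side tool [ 0.4265 -0.3711  0.0043] yaw -10.3 open 4.94 F [0.3 1.1 1.5] t 31.15
```

View pics/ag_side.png

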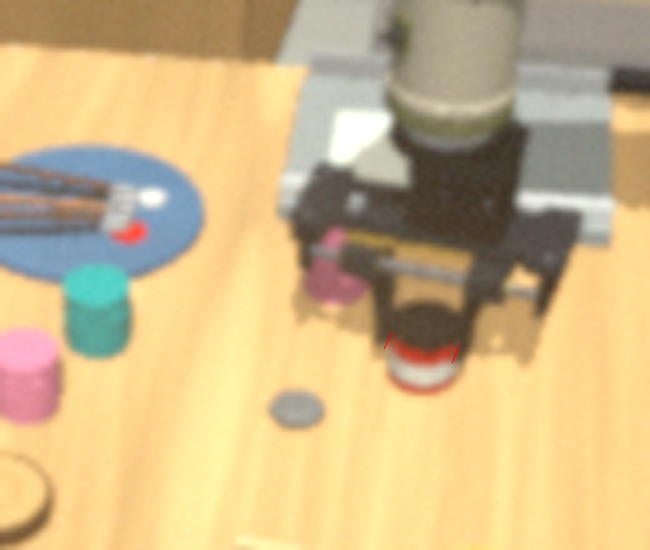

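play_rows:
  plan:
    - {"claw":4,"offset":[0,0,5],"roll":0}
    - {"claw":4,"offset":[0,0,11],"roll":0}
    - {"claw":4,"offset":[1,6,13],"roll":0}
    - {"claw":4,"offset":[2,12,13],"roll":0}
    - {"claw":4,"offset":[4,18,13],"roll":0}
    - {"claw":4,"offset":[5,24,13],"roll":0}
    - {"claw":4,"offset":[7,30,13],"roll":0}
    - {"claw":4,"offset":[8,36,13],"roll":0}
    - {"claw":4,"offset":[10,42,13],"roll":0}
    - {"claw":4,"offset":[10,47,13],"roll":0}

```text
t: 32.45
tool_pos: [0.5269, 0.1013, 0.1341]
eef_rot: [3.135, -0.009, -0.179]
contact_force: [0.4, 0.1, -1.4]
opening: 0.572
```

Run:
```python
from tgt import *
to('red')
```

```text
red target [0.5277 0.1221 0.006 ] offset cm [0.08 2.07] roll 0.5 z 0.1341 open 4.978474984958448
```

play_rows:
  plan:
    - {"claw":4,"offset":[0,2.1,0],"roll":0}
    - {"claw":4,"offset":[0,2.1,-1],"roll":0}
    - {"claw":4,"offset":[0,2.1,-4],"roll":0}
    - {"claw":4,"offset":[0,2.1,-6],"roll":0}
    - {"claw":4,"offset":[0,2.1,-6],"roll":0}

```text
t: 33.08
tool_pos: [0.5257, 0.1212, 0.0724]
eef_rot: [3.134, -0.006, -0.18]
contact_force: [0.1, -0.0, -1.0]
opening: 0.572
```

Run:
```python
from tgt import *
to('red');shot('ah_side','side',(150,270,230,350),5)
```

```text
red target [0.5277 0.1221 0.006 ] offset cm [0.2  0.09] roll 0.5 z 0.0724 open 4.973970711394528
side tool [0.5257 0.1212 0.0724] yaw -10.3 open 4.97 F [ 0.1 -0.  -1. ] t 33.075
```

View pics/ah_side.png

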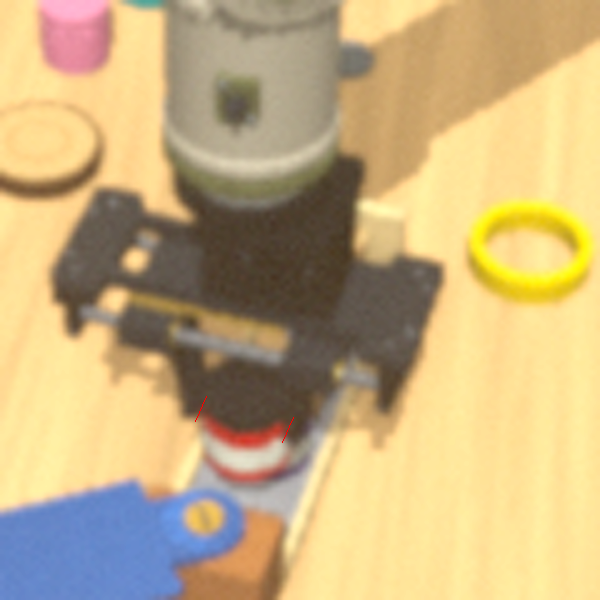

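play_rows:
  plan:
    - {"claw":4,"offset":[0.1,0,0],"roll":0}
    - {"claw":4,"offset":[0.1,0,-2],"roll":0}
    - {"claw":4,"offset":[0.1,0,-4],"roll":0}
    - {"claw":4,"offset":[0.1,0,-5.5],"roll":0}
    - {"claw":4,"offset":[0.1,0,-6.1],"roll":0}
    - {"claw":4,"offset":[0.1,0,-6.1],"roll":0}
    - {"claw":4,"offset":[0.1,0,-6.1],"roll":0}

```text
t: 34.0
tool_pos: [0.528, 0.122, 0.0132]
eef_rot: [3.135, -0.009, -0.18]
contact_force: [0.2, -0.2, -1.8]
opening: 0.569
```

Run:
```python
from tgt import *
to('red');shot('ai_side','side',(150,270,230,350),5)
```

```text
red target [0.5277 0.1221 0.006 ] offset cm [-0.03  0.01] roll 0.5 z 0.0132 open 4.95204059695283
side tool [0.528  0.122  0.0132] yaw -10.3 open 4.95 F [ 0.2 -0.2 -1.8] t 34.0
```

View pics/ai_side.png

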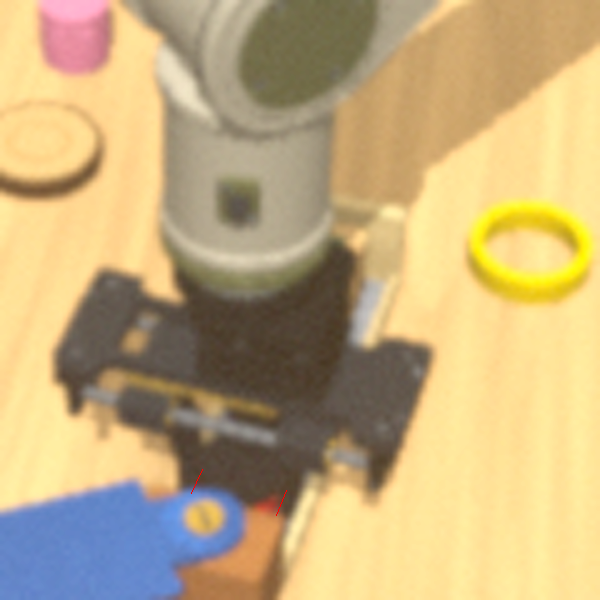

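Lower the last 2 mm, release, rise and back away to the −y side.

play_rows:
  plan:
    - {"claw":4,"offset":[0,0,-0.2],"roll":0}
    - {"claw":4,"offset":[0,0,-0.2],"roll":0}
    - {"claw":7,"offset":[0,0,-0.2],"roll":0}
    - {"claw":7,"offset":[0,0,-0.2],"roll":0}
    - {"claw":7,"offset":[0,0,-0.2],"roll":0}
    - {"claw":7,"offset":[0,0,5],"roll":0}
    - {"claw":7,"offset":[0,0,11],"roll":0}
    - {"claw":7,"offset":[2,-6,13],"roll":10}
    - {"claw":7,"offset":[2,-12,13],"roll":20}
    - {"claw":6,"offset":[2,-18,13],"roll":30}

```text
t: 35.3
tool_pos: [0.5485, -0.0506, 0.1438]
eef_rot: [3.134, -0.01, 0.337]
contact_force: [1.1, -0.6, -0.3]
opening: 0.758
```

play_rows:
  plan:
    - {"claw":6,"offset":[-1,-6,0],"roll":0}
    - {"claw":6,"offset":[-1,-11,0],"roll":0}
    - {"claw":6,"offset":[-1,-11,0],"roll":0}
    - {"claw":6,"offset":[-1,-11,0],"roll":0}

```text
t: 35.8
tool_pos: [0.5386, -0.1598, 0.1439]
eef_rot: [3.134, -0.01, 0.337]
contact_force: [-0.3, 0.2, 0.6]
opening: 0.689
```

Run:
```python
from tgt import *
shot('aj_side','side',(160,280,210,340),5); shot('aj_top','top',(130,280,150,350),4,tips=False)
```

```text
side tool [ 0.5386 -0.1598  0.1439] yaw 19.3 open 6.0 F [-0.3  0.2  0.6] t 35.8
top tool [ 0.5387 -0.1591  0.144 ] yaw 19.4 open 6.01 F [ 0.1 -0.   0.7] t 35.85
```

View pics/aj_side.png

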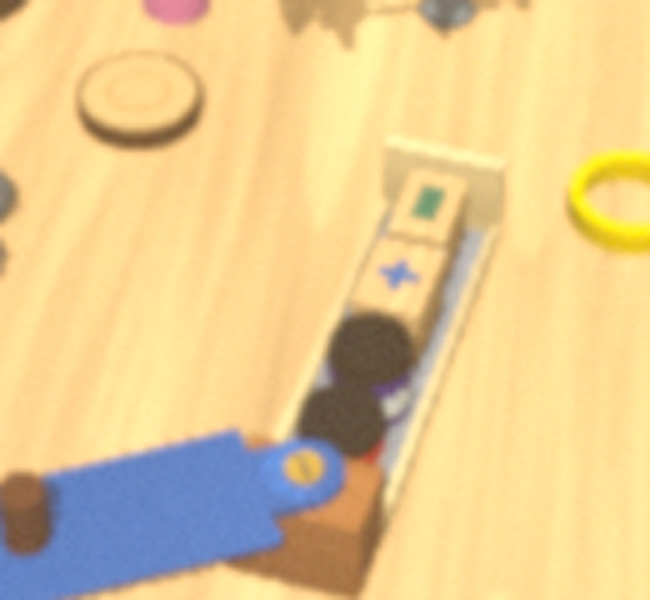

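View pics/aj_top.png

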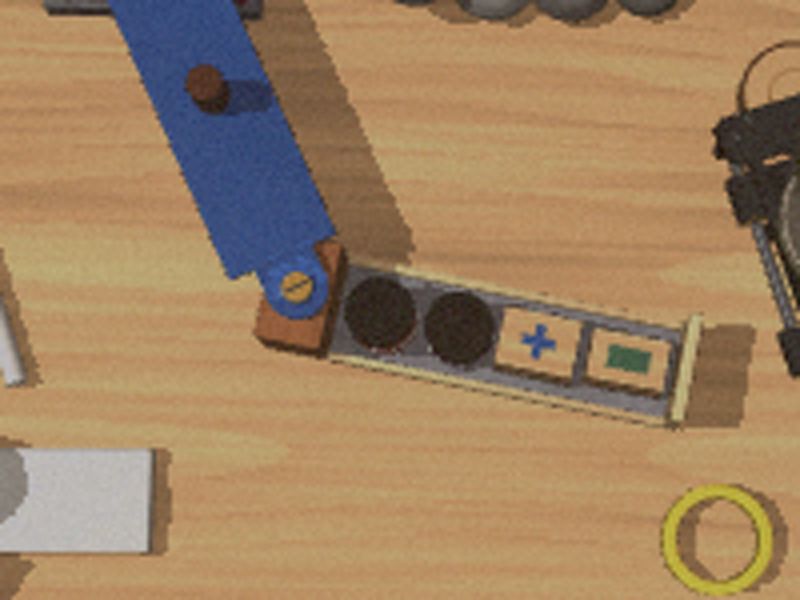

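Run:
```python
from tgt import *
for n,u,v in[('red',380,313),('vio',460,327),('mid',538,342),('slim',628,360)]: print(n,(tr(back('top',150+u/4-.4,130+v/4-.4,.056))*1000).round(1))
k=back('top',150+210/4,130+84/4,.112); pv=trayw(p,(0,.149,.072)); d=(k-pv)[:2]; print('knob',k,np.linalg.norm(d),np.arctan2(d[1],d[0])-(p[2]-np.pi/2))
for d in robot.silhouettes('stamp_wide_c','top')[:4]: print(d['conf'],d['rect'])
im=cv2.imread('pics/raw_aj_top.png');cv2.imwrite('pics/ak.png',cv2.convertScaleAbs(cv2.resize(im,None,fx=1.4,fy=1.4),alpha=1.8))
```

```text
red [-1.7 89.3]
vio [-0.4 31.9]
mid [ -0.  -24.2]
slim [ -0.1 -89.1]
knob [0.67202118 0.2364559  0.112     ] 0.14687526360744824 2.152414069686656
0.3 [170.9, 106.7, 328.8, 234.7]
```

View pics/ak.png

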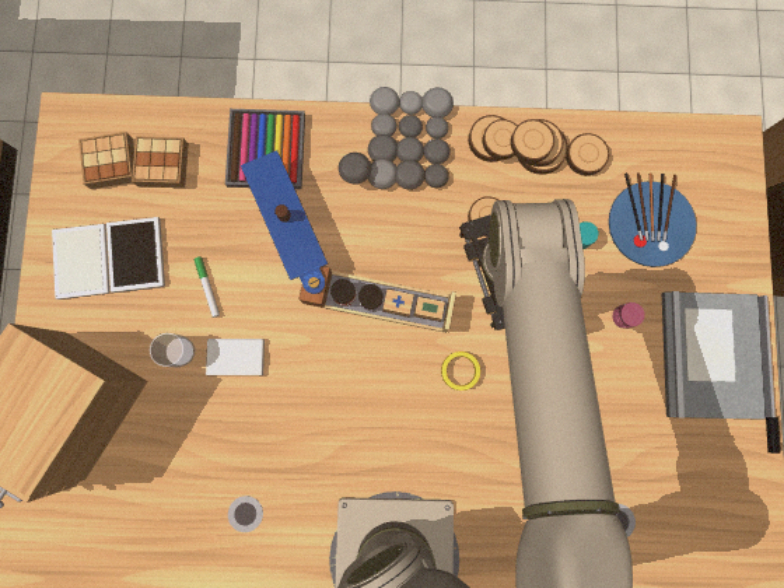

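play_rows:
  plan:
    - {"claw":4.8,"offset":[2,5,1],"roll":10}
    - {"claw":4.8,"offset":[4,10,1],"roll":20}
    - {"claw":4.8,"offset":[6,15,1],"roll":30}
    - {"claw":4.8,"offset":[8,20,1],"roll":40}
    - {"claw":4.8,"offset":[10,25,1],"roll":50}
    - {"claw":4.8,"offset":[12,30,1],"roll":60}
    - {"claw":4.8,"offset":[13,35,1],"roll":70}
    - {"claw":4.8,"offset":[13.4,40,1],"roll":80}
    - {"claw":4.8,"offset":[13.4,40.1,1],"roll":90}
    - {"claw":4.8,"offset":[13.4,40.1,1],"roll":94}

```text
t: 37.2
tool_pos: [0.6719, 0.2446, 0.1539]
eef_rot: [3.134, -0.011, 1.987]
contact_force: [0.7, -0.2, 0.2]
opening: 0.552
```

play_rows:
  plan:
    - {"claw":4.8,"offset":[0,0,0],"roll":0}
    - {"claw":4.8,"offset":[0,0,0],"roll":0}

```text
t: 37.45
tool_pos: [0.6715, 0.2454, 0.1541]
eef_rot: [3.134, -0.011, 1.987]
contact_force: [-0.3, 0.0, 0.2]
opening: 0.547
```

Run:
```python
from tgt import *
shot('al_side','side',(160,280,150,290),5,pts=[(.673,.2425,.112)])
```

```text
side tool [0.6715 0.2454 0.1541] yaw 113.9 open 4.76 F [-0.3  0.   0.2] t 37.45
```

View pics/al_side.png

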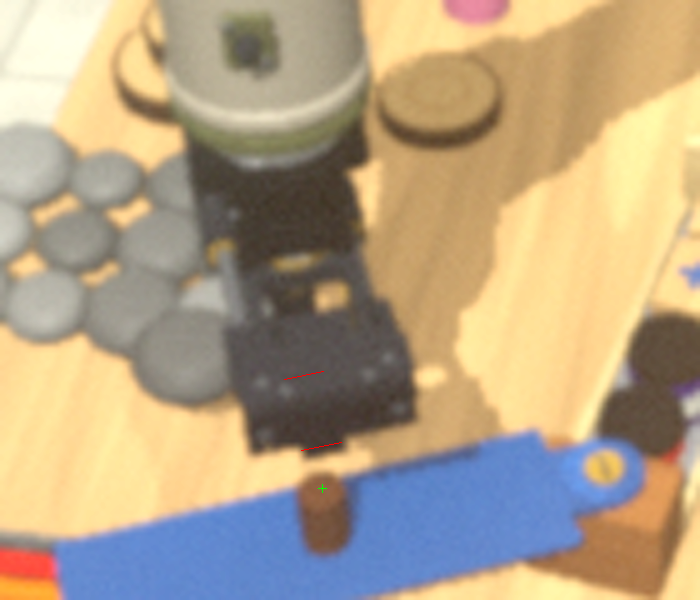

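play_rows:
  plan:
    - {"claw":4.8,"offset":[0.1,-0.3,-2],"roll":0}
    - {"claw":4.8,"offset":[0.1,-0.3,-4],"roll":0}
    - {"claw":4.8,"offset":[0.1,-0.3,-6],"roll":0}
    - {"claw":4.8,"offset":[0.1,-0.3,-8],"roll":0}
    - {"claw":4.8,"offset":[0.1,-0.3,-8.6],"roll":0}
    - {"claw":4.8,"offset":[0.1,-0.3,-8.6],"roll":0}
    - {"claw":3.2,"offset":[0.1,-0.3,-8.6],"roll":0}
    - {"claw":3.2,"offset":[0.1,-0.3,-8.6],"roll":0}

```text
t: 38.5
tool_pos: [0.6729, 0.2423, 0.0688]
eef_rot: [3.133, -0.011, 1.987]
contact_force: [0.6, -0.2, -0.7]
opening: 0.415
```

Run:
```python
from tgt import *
shot('am_side','side',(160,280,150,290),5)
s=robot.read_state();P=trayw(p,(0,.149,0))[:2]; x0=s['tool_pos'][:2]; a=p[2]-np.pi/2
print(P, np.linalg.norm(x0-P), np.arctan2(*(x0-P)[::-1])-a)
j0=np.arctan2(*(x0-P)[::-1])-a; y0=np.degrees(s['eef_rot'][2])
for j in np.arange(2.04,-.1,-.13):
    q=P+.15*np.array([np.cos(a+j),np.sin(a+j)]); print(round(j,2),((q-x0)*100).round(1),np.degrees(j-j0).round(0))
```

```text
side tool [0.6729 0.2423 0.0688] yaw 113.8 open 3.61 F [ 0.6 -0.2 -0.7] t 38.5
[0.53735501 0.17782685] 0.15006839148708964 2.1853837436860046
2.04 [ 0.8 -2. ] -8.0
1.91 [ 1.2 -3.9] -16.0
1.78 [ 1.4 -5.9] -23.0
1.65 [ 1.4 -7.8] -31.0
1.52 [ 1.1 -9.7] -38.0
1.39 [  0.5 -11.6] -46.0
1.26 [ -0.3 -13.4] -53.0
1.13 [ -1.3 -15.1] -60.0
1.0 [ -2.5 -16.6] -68.0
0.87 [ -3.9 -17.9] -75.0
0.74 [ -5.5 -19.1] -83.0
0.61 [ -7.2 -20. ] -90.0
0.48 [ -9.  -20.7] -98.0
0.35 [-10.9 -21.2] -105.0
0.22 [-12.8 -21.4] -113.0
0.09 [-14.8 -21.4] -120.0
-0.04 [-16.7 -21.1] -128.0
```

View pics/am_side.png

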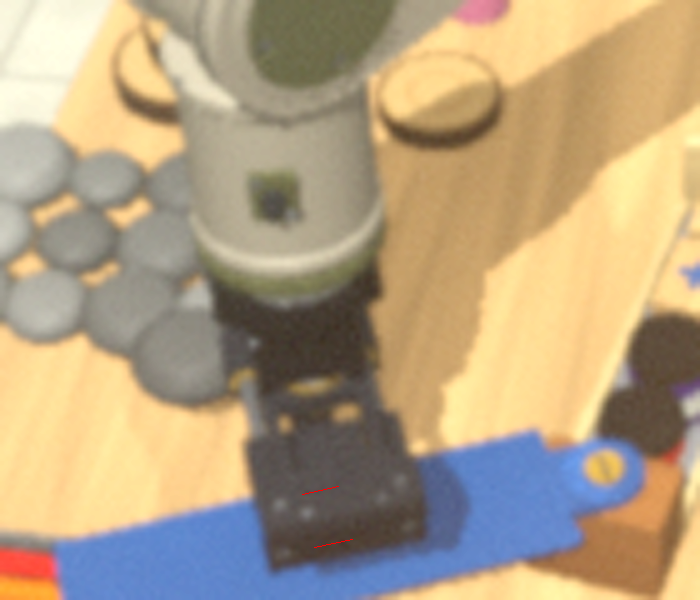

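play_rows:
  plan:
    - {"claw":3.2,"offset":[0.8,-2.0,0],"roll":-8}
    - {"claw":3.2,"offset":[1.2,-3.9,0],"roll":-16}
    - {"claw":3.2,"offset":[1.4,-5.9,0],"roll":-23}
    - {"claw":3.2,"offset":[1.4,-7.8,0],"roll":-31}
    - {"claw":3.2,"offset":[1.1,-9.7,0],"roll":-38}
    - {"claw":3.2,"offset":[0.5,-11.6,0],"roll":-46}
    - {"claw":3.2,"offset":[-0.3,-13.4,0],"roll":-53}
    - {"claw":3.2,"offset":[-1.3,-15.1,0],"roll":-60}
    - {"claw":3.2,"offset":[-2.5,-16.6,0],"roll":-68}
    - {"claw":3.2,"offset":[-2.5,-16.6,0],"roll":-68}

```text
t: 39.8
tool_pos: [0.6479, 0.0749, 0.0692]
eef_rot: [3.131, -0.01, 0.799]
contact_force: [0.4, -0.3, 1.0]
opening: 0.37
```

Run:
```python
from tgt import *
shot('an_side','side',(150,280,200,340),5)
s=robot.read_state();P=trayw(p,(0,.149,0))[:2]; x0=s['tool_pos'][:2]; a=p[2]-np.pi/2
print(P, np.linalg.norm(x0-P), np.arctan2(*(x0-P)[::-1])-a)
j0=np.arctan2(*(x0-P)[::-1])-a; y0=np.degrees(s['eef_rot'][2])
for j in np.arange(.87,-.1,-.13):
    q=P+.15*np.array([np.cos(a+j),np.sin(a+j)]); print(round(j,2),((q-x0)*100).round(1),np.degrees(j-j0).round(0))
```

```text
side tool [0.6479 0.0749 0.0692] yaw 45.8 open 3.22 F [ 0.4 -0.3  1. ] t 39.8
[0.53735501 0.17782685] 0.1505907377533537 0.9983714265636114
0.87 [-1.4 -1.3] -7.0
0.74 [-3.  -2.4] -15.0
0.61 [-4.7 -3.4] -22.0
0.48 [-6.5 -4.1] -30.0
0.35 [-8.4 -4.6] -37.0
0.22 [-10.4  -4.8] -45.0
0.09 [-12.3  -4.8] -52.0
-0.04 [-14.2  -4.5] -59.0
```

View pics/an_side.png

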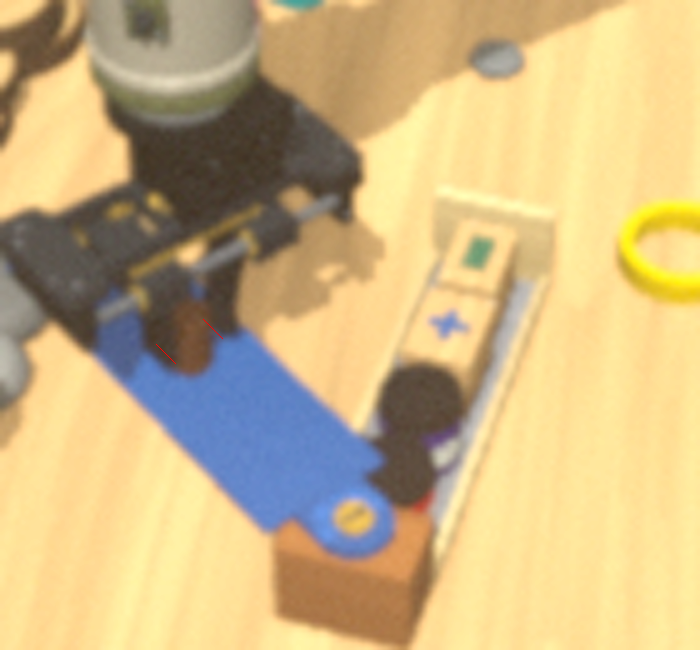

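play_rows:
  plan:
    - {"claw":3.2,"offset":[-1.4,-1.3,0],"roll":-7}
    - {"claw":3.2,"offset":[-3.0,-2.4,0],"roll":-15}
    - {"claw":3.2,"offset":[-4.7,-3.4,0],"roll":-22}
    - {"claw":3.2,"offset":[-6.5,-4.1,0],"roll":-30}
    - {"claw":3.2,"offset":[-8.4,-4.6,0],"roll":-37}
    - {"claw":3.2,"offset":[-10.4,-4.8,0],"roll":-45}
    - {"claw":3.2,"offset":[-12.3,-4.8,0],"roll":-52}
    - {"claw":3.2,"offset":[-13.3,-4.7,0],"roll":-55}
    - {"claw":3.2,"offset":[-13.7,-4.6,0],"roll":-56}
    - {"claw":3.2,"offset":[-13.9,-4.6,0],"roll":-57}

```text
t: 41.1
tool_pos: [0.5121, 0.0308, 0.07]
eef_rot: [3.134, -0.016, -0.189]
contact_force: [16.0, 1.8, -10.5]
opening: 0.368
```

Run:
```python
from tgt import *
shot('ao_side','side',(150,280,210,350),5)
s=robot.read_state();P=trayw(p,(0,.149,0))[:2]; x0=s['tool_pos'][:2]; a=p[2]-np.pi/2
print(np.linalg.norm(x0-P), np.arctan2(*(x0-P)[::-1])-a)
```

```text
side tool [0.5121 0.0308 0.07  ] yaw -10.8 open 3.2 F [ 16.    1.8 -10.5] t 41.1
0.14920209847456706 0.0011251761317889741
```

View pics/ao_side.png

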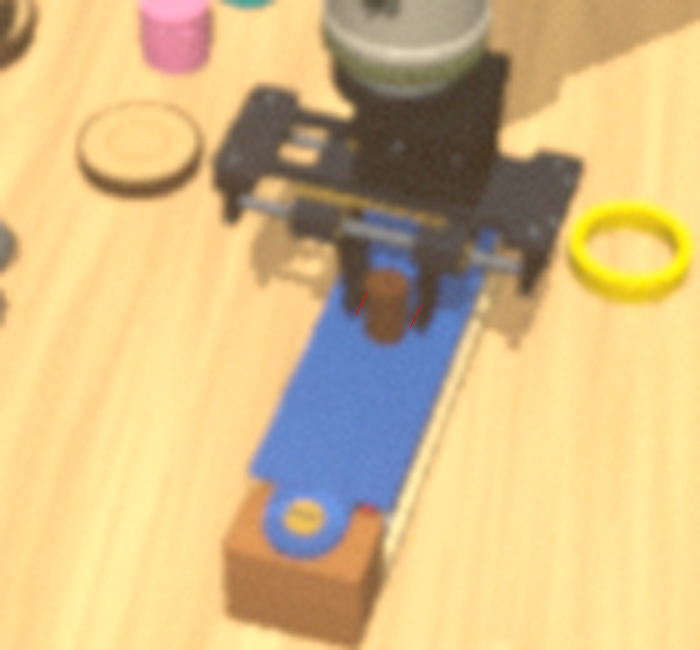

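play_rows:
  plan:
    - {"claw":3.2,"offset":[0.3,0,0],"roll":0}
    - {"claw":4.8,"offset":[0.1,0,0],"roll":0}
    - {"claw":4.8,"offset":[0.1,0,0],"roll":0}
    - {"claw":4.8,"offset":[0.1,0,0],"roll":0}
    - {"claw":4.8,"offset":[0.1,0,4],"roll":0}
    - {"claw":4.8,"offset":[0.1,0,9],"roll":0}
    - {"claw":4.8,"offset":[0.1,-6,11],"roll":0}
    - {"claw":4.8,"offset":[0.1,-12,11],"roll":0}
    - {"claw":4.8,"offset":[0.1,-18,11],"roll":0}
    - {"claw":4.8,"offset":[0.1,-24,11],"roll":0}

```text
t: 42.4
tool_pos: [0.5128, -0.2113, 0.1803]
eef_rot: [3.134, -0.017, -0.19]
contact_force: [1.4, 0.2, -0.3]
opening: 0.555
```

play_rows:
  plan:
    - {"claw":4.8,"offset":[0,-4,2],"roll":0}
    - {"claw":4.8,"offset":[0,-8,2],"roll":0}
    - {"claw":4.8,"offset":[0,-8,2],"roll":0}

```text
t: 42.78
tool_pos: [0.5116, -0.2951, 0.1997]
eef_rot: [3.133, -0.016, -0.195]
contact_force: [0.2, 0.2, -0.6]
opening: 0.547
```

Run:
```python
from tgt import *
from ov import ov
shot('ap_side','side',(160,280,210,350),5,tips=False); shot('ap_top','top',(160,260,200,340),5,tips=False)
ov('top','pics/raw_ap_top.png','pics/ap2.png',(170,250,205,335),6,p)
```

```text
side tool [ 0.5116 -0.2951  0.1997] yaw -11.2 open 4.76 F [ 0.2  0.2 -0.6] t 42.775
top tool [ 0.5123 -0.2924  0.1998] yaw -11.0 open 4.8 F [ 0.5  0.9 -1.3] t 42.825
```

View pics/ap_side.png

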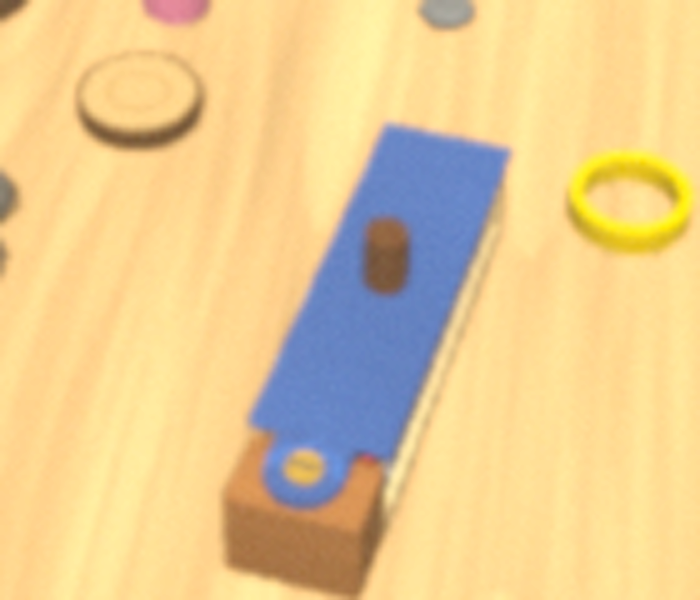

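View pics/ap2.png

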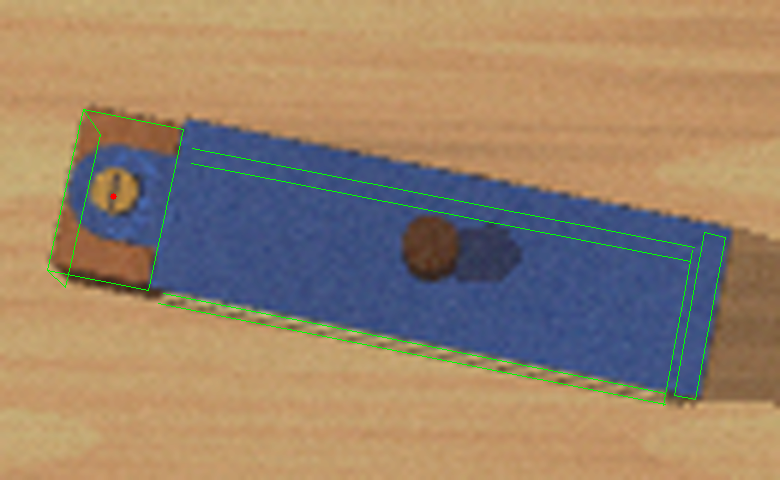

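Run:
```python
from h import *
print(robot.read_state()['qvel'].round(3) if hasattr(robot.read_state()['qvel'],'round') else robot.read_state()['qvel'])
print(robot.job_done())
```

```text
[-0.014 -0.014 -0.022  0.012 -0.004 -0.002 -0.003]
the job is handed in; nothing more can be done
None
```

The job is handed in. I swung the cover to its stop, stood all four items I found upright in one row in the compartment, and swung the cover shut again at 43 s of the 210 s. The hand-in gave no verdict.

- **Row:** in tray y the centres are slim stamp −89 mm, mid stamp −24 mm, violet pot +32 mm and red pot +89 mm. All four are within 2 mm of the row's middle line and looked upright before the cover was closed. `stamp_wide` is not in either view, so I took it as absent.
- **Cover:** open it measured about 2.15 rad. When I closed it, it met its stop with about 16 N. In the last top view its edge is parallel to the tray wall to within about 0.02 rad. The gripper was clear, and I saw no bystander moved.
- **Disagreements:**
  - My first try at the cover passed over the knob without moving it. The pictures showed the fingertips about 30 mm higher than the reported position and the stated finger length put them. I corrected for this from then on.
  - The side and top cameras differed by a few millimetres for the tray and the pots, so I relied mostly on the top view.

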